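# Clear the jammed bracket from the feed chute

### The arm

A 7-joint arm with a two-finger parallel gripper is mounted at the origin on the work surface. World frame = base frame: x ahead of the robot, y to its left, z up, the work surface at z = 0. Lengths are in mm, angles in rad, forces in N, time in s.
With the tool pointing down it reaches from about 400 to 875 mm from the base axis. Payload 4.4 kg.
Tool frame: the origin (TCP) lies at the very end of the fingers, on their centre line; the grasp point (between the pads) lies 19 mm behind it; z points along the fingers, x is the direction in which the jaws open and shut, and the axes are right-handed (so a half turn about z gives the same grasp; the last joint's range is limited). The gripper opens to 85 mm and grips with 20 to 120 N. Pads are 22 mm wide; open, the fingers measure 114 mm over their backs; the gripper's body (76 mm by 85 mm) begins 54 mm behind the grasp point. The pads swing forward as they close: fully open they stand 13 mm farther back than shut.
Start: joints at [-1.353, 0.628, 0.038, 1.517, -0.027, 0.996, -0.02], TCP at [181.978, 624.021, 193.813] pointing down, gripper open.
Joint ranges: [-3.06, 3.06], [-0.37, 2.12], [-1.25, 1.32], [0.18, 2.47], [-1.1, 4.24], [0.23, 1.98], [-2.94, 2.94]. Speed limits (rad/s): [2.57, 2.57, 3.14, 3.14, 3.14, 3.14, 3.14].

### API

Orientations are given as [roll, pitch, yaw] about the fixed x, y, z axes, in that order (R = Rz(yaw) Ry(pitch) Rx(roll)).
In Python, from cell import telemetry, get_image, get_calibration, ctrl gives the robot as it stands. The module is installed in compiled form; this text tells all that it offers.
- The arm moves only by the tool arm_command, never from a script. Its arguments are lists of equal length, an entry for each row: "rot": the turn, a rotation vector about the world's x, y, z in degrees, a list of three; "slide": the shift along the world's x, y, z in mm, a list of three; "gripper": the finger opening in mm, from 0 to 85.4. A call has 1 to 5 rows; each row shifts and turns the pose as measured when the row begins; what a row does not reach is not made up. A row lasts 1/12 s, in which the tool goes at most 41.7 mm and 7.16 degrees, less where a joint would pass 70% of its speed; a pose out of reach is approached as far as the arm can. A call with a gripper value outside its range is refused whole. The fingers move at their own pace and stop on an object; the grip force is fixed at half the most. Time passes only in rows, so rows that do not move let the fingers close. It gives the time, the measured TCP pose, the force and the opening at its end, in the units of the state.
- telemetry.read_state(): the state, without advancing time (a new reading comes with each control period).
- get_image(name): name is "scene" or "top" or "wrist"; returns (picture, depth): 480x640x3 uint8, red, green, blue; 480x640 float32, mm along the optical axis (not along the pixel's ray), 0 where there is no reading.
- get_calibration(name): a dict with "fx", "fy", "cx", "cy" (pixels), "xyz" and "attitude" of the camera in the world. Camera axes: x right, y up, looking along -z (the intrinsics and any distortion apply to the point x, -y, -z); pixel columns grow to the right and rows downward; lengths in mm; the calibration is good to about 2 mm. A picture is of the moment at which its call begins: read the wrist's pose just before it. get_calibration takes no time and is no camera call; for the wrist camera it gives the pose at the moment of the call.
- ctrl.finish_job(): hands the job in, once; it reports no verdict.
The state is a dict: "clock": time; "qpos": joint angles; "qd": joint speeds; "tau": joint torques, N m; "eef_pos": TCP position; "tool_rot": TCP orientation; "force": force on the tool from outside, world axes, zero at the start; "torque": the same for the moment, N m; "width": finger opening in mm.
Only numpy, scipy, OpenCV 4.12 (cv2) and the standard library are available. Lean on these libraries where they do the work, as an engineer would, in place of code of your own. Each camera call takes 0.05 s, during which the arm holds its last target.

### The job

A steel T-bracket has jammed across the neck of the sloping feed chute, with its head caught under the two side lips. Push it back up the chute by the end of its stem until the head is clear of the lips, lift it out past the overhead beam, and set it down flat, the same way up, in the tray that is empty without dropping it. Leave the packed bracket, the can, the carton and the tape roll where they are.

Things in the scene. Friction and masses are not known exactly. Their poses are not given: they have to be found in the camera images.
- chute: Fixed white sheet-steel chute. Origin on the table below the neck point; x level and up-chute (away from the robot), y across, z up. Its flat floor rises 20 deg towards +x, 85 mm above the table at x=0. Friction holds a bracket where it is left on the floor. Walls 30 mm high, 4 mm thick, square to the floor. u below = mm up the slope from x=0 (x = u cos20, floor height = 85 + u sin20).
- neck (a point): Floor's centre line at u=0. Neck 44 mm wide inside from u=-104 (open mouth, towards the robot) to u=0; then shoulders widen to a part 130 mm wide inside from u=26 to an end wall at u=125.
- lip_end (a point): Floor's centre line at u=50, level with the upper edge of the two lips: 3 mm plates, underside 20 mm above the floor, over u=5 to 50 on both sides, leaving the middle 50 mm open. Above u=50 the chute is open on top.
- beam_under (a point): Middle of the underside of the orange overhead beam (35 mm in chute x, 50 mm high, 275 mm above the table) on two blue uprights at chute y=+-190 mm (40 x 35 mm, 345 mm tall). An upright tool over the wide part hits the beam; one leaning back to the robot by about 35 deg, fingertips pointing up-chute, passes under it.
- bracket: Loose steel T-bracket to clear, 14 mm thick, about 270 g. Head 90 mm (its y) by 16 mm (its x); stem 14 mm wide, 75 mm long, towards -x, ending at x=-83 mm. Origin: underside, centre of the head; z through the thickness, up. Starts flat on the chute floor, head at about u=25 against the shoulders, stem down the neck, a little askew. Beside the stem in the neck is no room to grip.
- bracket_stem (a point): Point on the bracket's stem near its centre of mass, 30 mm from the head's centre line, mid-thickness: a good place to grip across the 14 mm stem.
- tray_empty: Fixed grey open tray with nothing in it, 150 (x) x 140 (y) x 35 mm high, walls and floor 5 mm. Origin at the centre of its underside.
- tray_filled: Same kind of tray, already holding the packed bracket.
- bracket_packed: Bystander: an identical T-bracket lying in the filled tray; same axes.
- can: Bystander: metal can, 72 mm diameter, 150 mm tall; origin at the centre of its underside.
- carton: Bystander: plain pale carton 100 x 70 x 110 mm; origin at the centre of its underside.
- tape_roll: Bystander: cardboard roll lying flat, 96 mm outside, 50 mm high; origin at the centre of its underside.
There are look-alikes about, which are no part of the job. Leave any brown look-alike of the bracket alone.

How it is judged (in metres and radians):
On the way, in this order (a step that is already met when the one before it is completed fails the run):
1. the bracket is pushed up the chute until its head is clear of the lips, still lying on the chute floor (x of bracket in the frame of chute above 0.0565 m and distance between bracket and neck below 0.14 m and angle between the z axis of bracket and the z axis of chute, either way round between 0.29 and 0.42 rad), for 0.1 s.
2. the bracket is lifted out of the chute ((height (world z) of bracket above 0.2 m or horizontal distance between bracket and chute above 0.2 m)), for 0.05 s.
At the end, for the whole second after the job is handed in: The bracket lies flat (within 7 deg, right way up as it lay in the chute) on the floor of the empty tray, wholly inside it, at rest and released; the packed bracket, can, carton and tape roll are within 30 mm of where they were (horizontal distance between bracket_stem and tray_empty below 0.06 m and z of bracket in the frame of tray_empty between 0 and 0.01 m and angle between bracket's own z axis and vertical below 0.12 rad and linear speed of bracket below 0.02 m/s); the robot touches nothing.
It fails at once if the bracket is dropped (falls free faster than 0.6 m/s, about 18 mm) (contact force between the fingers and bracket below 0.05 N and linear speed of bracket above 0.6 m/s).
It fails at once if the packed bracket is moved more than 30 mm (distance of bracket_packed from where it was at the start of the episode above 0.03 m).
It fails at once if the can is moved more than 30 mm (distance of can from where it was at the start of the episode above 0.03 m).
It fails at once if the carton is moved more than 30 mm (distance of carton from where it was at the start of the episode above 0.03 m).
It fails at once if the tape roll is moved more than 30 mm (distance of tape_roll from where it was at the start of the episode above 0.03 m).
It also fails if it takes over 53 s, if anything falls off the work surface, if the arm or the gripper's body presses on something with over 40 N, if the wrist force passes 120 N, or if a joint passes its speed limit or range.

## Working session

There is one attempt and no reset: what is moved stays moved. The work goes in short steps, Python scripts to look and compute and a tool call to move; the robot and the scene stay as the last step left them, time stands still between calls to the robot, and variables do not carry over. Pictures are saved under pics/ and viewed, and the job is handed in when it is done.

Besides the shell and the picture viewer there is one more tool, called after "Emit:" by a JSON object that holds its "method" and its "body", one argument or row to a line. arm_command: Moves the arm, as the interface text tells. Its arguments: {"type":"object","properties":{"rot":{"type":"array"},"slide":{"type":"array"},"gripper":{"type":"array"}},"required":["rot","slide","gripper"]}

```bash
mkdir -p pics; ls; python3 - <<'E'
from cell import telemetry, get_image, get_calibration, ctrl
import cv2, numpy as np
print(telemetry.read_state())
for n in ("scene","top","wrist"):
    c=get_calibration(n); print(n,c)
    p,d=get_image(n)
    cv2.imwrite(f"pics/{n}0.png",p[:,:,::-1]); np.savez(f"pics/{n}0.npz",p=p,d=d,**{k:np.array(v) for k,v in c.items()})
E
```

```text
pics
{'clock': 0.0, 'qpos': array([-1.35278658,  0.62931631,  0.03844242,  1.5183369 , -0.02697414,
        0.99631441, -0.02001389]), 'qd': array([-0.00024105,  0.00103262,  0.0016736 ,  0.00060647, -0.00020278,
        0.00091569,  0.00149401]), 'tau': array([ 2.28793515e-04, -5.63407731e+01,  1.22580182e+00, -1.93449497e+01,
        1.08914720e-02,  1.01507152e-02, -1.75948549e-05]), 'eef_pos': array([181.799868  , 623.35007254, 192.91844242]), 'tool_rot': array([3.14154824e+00, 1.85643137e-03, 1.28698705e+00]), 'force': array([ 0.03593751,  0.17343157, -0.08810994]), 'torque': array([-0.05581333, -0.03608707, -0.01531641]), 'width': 85.52049314937}
scene {'fx': 606.249001082821, 'fy': 606.249001082821, 'cx': 317.095258035136, 'cy': 240.47780136372683, 'xyz': array([1583.50722713,  585.54764985, 1017.95007315]), 'attitude': array([0.94815188, 0.02063838, 2.09922712])}
top {'fx': 614.7474562831213, 'fy': 614.7474562831213, 'cx': 313.6103329602405, 'cy': 235.82919126296687, 'xyz': array([ 313.56386686,   18.6929716 , 1469.44403974]), 'attitude': array([ 0.21977134, -0.00593474, -1.59724092])}
wrist {'fx': 407.765684475258, 'fy': 407.765684475258, 'cx': 311.59940498602424, 'cy': 235.81662498873752, 'xyz': array([115.97546454, 641.77586404, 374.00290176]), 'attitude': array([-0.27740148,  0.00287724,  1.2872384 ])}
```

View pics/scene0.png

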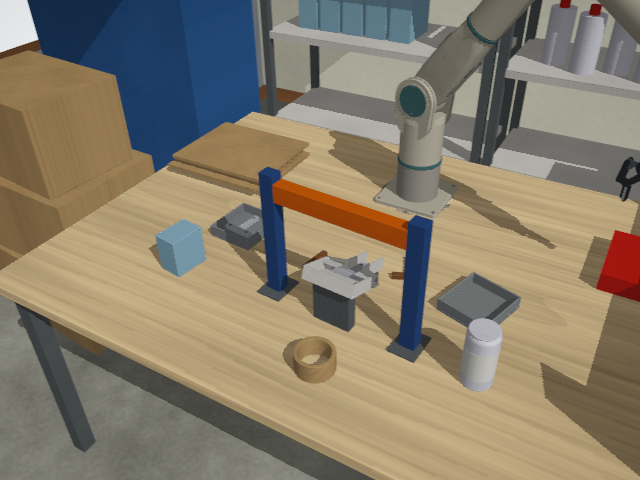

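View pics/top0.png

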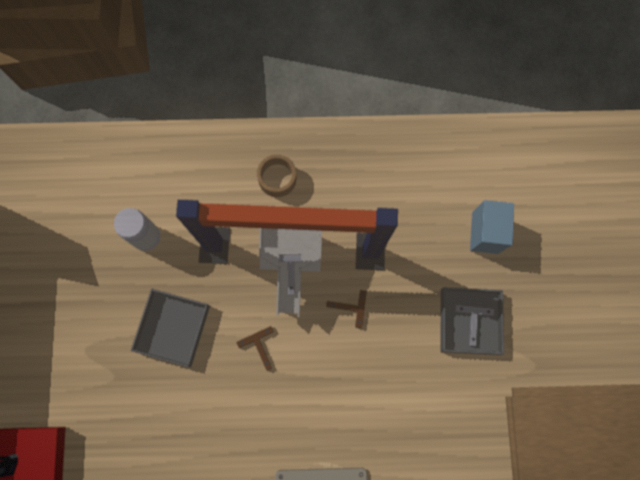

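View pics/wrist0.png

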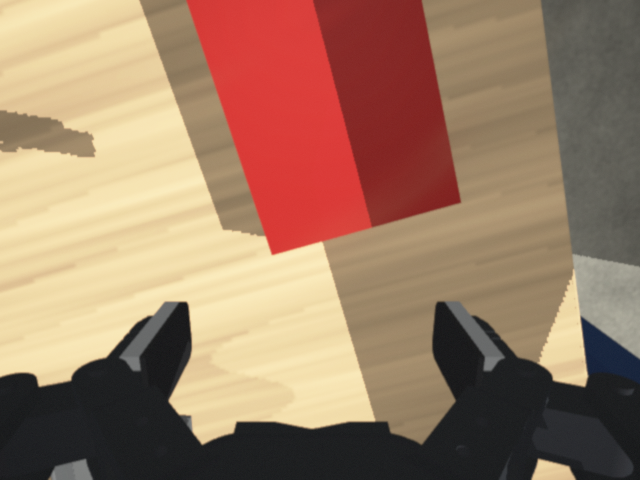

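The top view shows the empty tray near (172,328), the chute and neck near (290,290), the filled tray at (472,322), brown decoys at (350,306) and (258,345). Next I measure.

```bash
cat > h.py <<'E'
import numpy as np, cv2
from scipy.spatial.transform import Rotation as R
def load(n):
    z=np.load(f"pics/{n}.npz"); return z
def rot(c): return R.from_euler('xyz',np.array(c['attitude'])).as_matrix()
def cloud(c,d):
    v,u=np.mgrid[0:480,0:640]
    P=np.stack([(u-c['cx'])/c['fx']*d,-(v-c['cy'])/c['fy']*d,-d],-1)
    return P@rot(c).T+np.array(c['xyz'])
def plane(c,u,v,z):
    r=rot(c)@np.array([(u-c['cx'])/c['fx'],-(v-c['cy'])/c['fy'],-1.]); o=np.array(c['xyz'])
    return o+r*(z-o[2])/r[2]
def proj(c,P):
    q=(np.atleast_2d(P)-np.array(c['xyz']))@rot(c)
    return np.stack([c['cx']+c['fx']*q[:,0]/-q[:,2], c['cy']-c['fy']*q[:,1]/-q[:,2]],-1)
E
python3 - <<'E'
from h import *
for n,b in (("top0",(240,180,360,330)),("scene0",(240,160,450,360))):
    z=load(n); C=cloud(z,z['d'])
    x0,y0,x1,y1=b
    cv2.imwrite(f"pics/{n}_crop.png",cv2.resize(z['p'][y0:y1,x0:x1,::-1],None,fx=600/(y1-y0) if n=="top0" else 3,fy=600/(y1-y0) if n=="top0" else 3,interpolation=cv2.INTER_CUBIC))
    print(n,'table z median',np.median(C[360:420,150:500,2] if n=="top0" else C[330:380,120:250,2]))
t=load("top0");C=cloud(t,t['d'])
np.set_printoptions(suppress=True,precision=1,linewidth=200)
for v in range(200,330,6): print(v,[tuple(C[v,u].round().astype(int)) for u in range(262,330,8)])
E
```

```text
top0 table z median -0.034616836832015
scene0 table z median -1.7732508104097064
200 [(np.int64(737), np.int64(127), np.int64(-4)), (np.int64(735), np.int64(107), np.int64(0)), (np.int64(735), np.int64(87), np.int64(0)), (np.int64(735), np.int64(68), np.int64(-4)), (np.int64(734), np.int64(48), np.int64(-1)), (np.int64(732), np.int64(28), np.int64(4)), (np.int64(732), np.int64(8), np.int64(2)), (np.int64(731), np.int64(-12), np.int64(4)), (np.int64(731), np.int64(-32), np.int64(2))]
206 [(np.int64(631), np.int64(103), np.int64(323)), (np.int64(630), np.int64(88), np.int64(326)), (np.int64(630), np.int64(72), np.int64(325)), (np.int64(630), np.int64(57), np.int64(323)), (np.int64(718), np.int64(48), np.int64(1)), (np.int64(718), np.int64(28), np.int64(0)), (np.int64(718), np.int64(8), np.int64(-1)), (np.int64(717), np.int64(-12), np.int64(-1)), (np.int64(718), np.int64(-32), np.int64(-6))]
212 [(np.int64(618), np.int64(103), np.int64(326)), (np.int64(618), np.int64(88), np.int64(324)), (np.int64(617), np.int64(72), np.int64(328)), (np.int64(617), np.int64(57), np.int64(327)), (np.int6
[... 7396 characters left out ...]
p.int64(91), np.int64(1)), (np.int64(438), np.int64(72), np.int64(-1)), (np.int64(437), np.int64(53), np.int64(5)), (np.int64(437), np.int64(34), np.int64(4)), (np.int64(437), np.int64(15), np.int64(1)), (np.int64(436), np.int64(-4), np.int64(3)), (np.int64(436), np.int64(-23), np.int64(-2))]
326 [(np.int64(426), np.int64(129), np.int64(0)), (np.int64(424), np.int64(109), np.int64(21)), (np.int64(424), np.int64(91), np.int64(3)), (np.int64(424), np.int64(72), np.int64(6)), (np.int64(424), np.int64(54), np.int64(-7)), (np.int64(423), np.int64(35), np.int64(3)), (np.int64(423), np.int64(16), np.int64(1)), (np.int64(422), np.int64(-3), np.int64(-3)), (np.int64(422), np.int64(-22), np.int64(0))]
```

View pics/top0_crop.png

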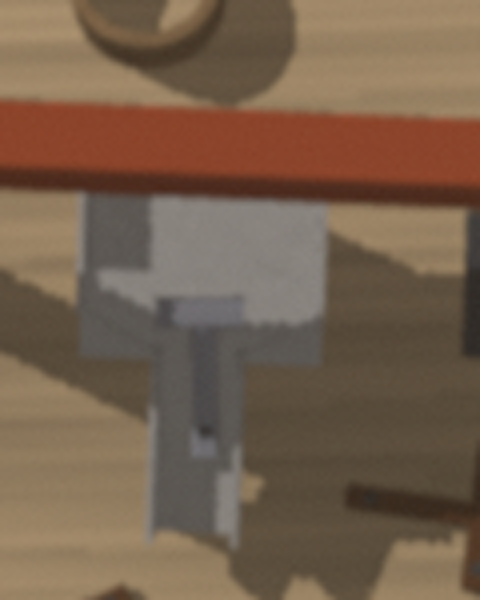

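View pics/scene0_crop.png

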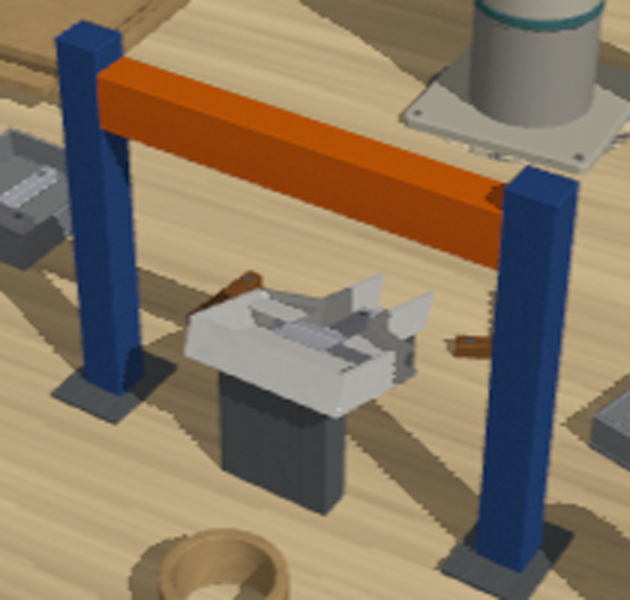

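```bash
cat > m1.py <<'E'
from h import *
np.set_printoptions(suppress=True,precision=1,linewidth=200)
t=load("top0");C=cloud(t,t['d']);p=t['p'].astype(int)
f=lambda a,b,z:plane(t,240+(a+.5)/4-.5,180+(b+.5)/4-.5,z)
A=f(80,356,108.3);B=f(322,365,108.3);print('lip corners',A,B,np.linalg.norm(A-B),(A+B)/2,'yaw',np.degrees(np.arctan2(*(-(A-B)[[0]],(A-B)[1]))) )
A=f(150,540,77.6);B=f(237,549,77.6);print('mouth',A,B,np.linalg.norm(A-B),(A+B)/2)
# beam / uprights
hsv=cv2.cvtColor(t['p'],cv2.COLOR_RGB2HSV)
m=((hsv[...,0]<12)&(hsv[...,1]>150)&(C[...,2]>300)).astype(np.uint8)
m[300:]=0
cs=max(cv2.findContours(m,0,2)[0],key=cv2.contourArea)
pts=np.argwhere(m)[:,::-1]
W=np.array([plane(t,u,v,325) for u,v in pts])
r=cv2.minAreaRect(W[:,:2].astype(np.float32));print('beam',r)
m=((hsv[...,0]>105)&(hsv[...,0]<130)&(C[...,2]>330)&(C[...,2]<360)).astype(np.uint8)
n,l,s,c=cv2.connectedComponentsWithStats(m)
for i in range(1,n):
    if s[i,4]>50:
        W=np.array([plane(t,u,v,345) for v,u in np.argwhere(l==i)])
        print('upr',cv2.minAreaRect(W[:,:2].astype(np.float32)))
# trays, by height
m=((C[...,2]>15)&(C[...,2]<45)&(hsv[...,1]<60)).astype(np.uint8)
n,l,s,c=cv2.connectedComponentsWithStats(m)
for i in range(1,n):
    if s[i,4]>100:
        W=np.array([plane(t,u,v,35) for v,u in np.argwhere(l==i)])
        print('tray?',s[i],cv2.minAreaRect(W[:,:2].astype(np.float32)))
# other big objects heights
for nm,(u,v) in dict(can=(131,222),carton=(493,218),tape=(263,175)).items(): print(nm,C[v,u])
E
python3 m1.py
```

```text
lip corners [545.1 125.5 108.3] [536.5  -9.9 108.3] 135.66226048594106 [540.8  57.8 108.3] yaw [-3.6]
mouth [444.3  89.3  77.6] [437.9  40.4  77.6] 49.313599420824 [441.1  64.8  77.6]
beam ((607.5077514648438, 54.73573303222656), (337.33856201171875, 39.1566276550293), 86.10740661621094)
upr ((622.5687255859375, 243.46339416503906), (37.69374465942383, 33.21497344970703), 84.8756103515625)
upr ((597.4923095703125, -133.24496459960938), (36.653465270996094, 31.176502227783203), 88.56706237792969)
tray? [471 207  32  46 201] ((627.050537109375, -391.443359375), (120.83462524414062, 63.3701057434082), 26.303390502929688)
tray? [136 227  23  23 101] ((631.2001953125, 391.4022216796875), (28.03590965270996, 66.304931640625), 46.04743194580078)
tray? [441 287  63  68 796] ((423.7663269042969, -360.875), (144.07818603515625, 149.8030548095703), 85.89505004882812)
tray? [131 289  77  78 734] ((426.0396728515625, 339.53778076171875), (143.09735107421875, 149.0304718017578), 73.39774322509766)
tray? [455 305  39  41 413] ((411.3440856933594, -363.024658203125), (88.8656997680664, 89.81075286865234), 82.7916259765625)
can [649.7 405.4 148.6]
carton [ 649.4 -409.5  105.9]
tape [801.  123.9  -1.1]
```

Emit:
{"method": "arm_command", "body": {
  "rot": [
    [0,0,2.5],
    [0,0,2.5],
    [0,0,2.5],
    [0,0,2.5],
    [0,0,2.5]
  ],
  "slide": [
    [20,-35,8],
    [20,-35,8],
    [20,-35,8],
    [20,-35,8],
    [20,-35,8]
  ],
  "gripper": [0,0,0,0,0]
}}

```text
clock: 0.57
eef_pos: [273.2, 449.5, 228.4]
tool_rot: [-3.134, 0.004, 1.533]
force: [1.2, -0.3, 0.1]
width: 25.9
```

Emit:
{"method": "arm_command", "body": {
  "rot": [
    [0,-2,0],
    [0,-2,0],
    [0,-2,0],
    [0,-2,0],
    [0,-2,0]
  ],
  "slide": [
    [12,-38,0],
    [12,-38,0],
    [12,-38,0],
    [12,-38,0],
    [12,-38,0]
  ],
  "gripper": [0,0,0,0,0]
}}

```text
clock: 0.98
eef_pos: [340.0, 252.3, 229.9]
tool_rot: [2.964, -0.007, 1.528]
force: [1.2, -1.4, 0.3]
width: -0.0
```

Emit:
{"method": "arm_command", "body": {
  "rot": [
    [0,-2,0],
    [0,-2,0],
    [0,-2,0],
    [0,-2,0],
    [0,-2,0]
  ],
  "slide": [
    [12,-38,0],
    [12,-38,0],
    [12,-38,0],
    [12,-38,0],
    [12,-38,0]
  ],
  "gripper": [0,0,0,0,0]
}}

```text
clock: 1.4
eef_pos: [400.1, 53.7, 231.0]
tool_rot: [2.779, -0.015, 1.534]
force: [1.1, 0.5, -0.2]
width: 0.3
```

Emit:
{"method": "arm_command", "body": {
  "rot": [
    [0,0,-1.5]
  ],
  "slide": [
    [-15,12,-20]
  ],
  "gripper": [0]
}}

```text
clock: 1.48
eef_pos: [395.0, 41.7, 222.4]
tool_rot: [2.78, 0.001, 1.499]
force: [0.3, -2.6, -0.2]
width: -0.2
```

```bash
cat > snap.py <<'E'
from cell import telemetry, get_image, get_calibration
import cv2, numpy as np, sys
n,name=sys.argv[1:3]
np.set_printoptions(suppress=True,precision=3)
s=telemetry.read_state(); c=get_calibration(n); p,d=get_image(n)
cv2.imwrite(f"pics/{name}.png",p[:,:,::-1]); np.savez(f"pics/{name}.npz",p=p,d=d,**{k:np.array(v) for k,v in c.items()})
print(s['clock'],s['eef_pos'],s['tool_rot'],s['force'],s['width'],s['qpos'],np.abs(s['qd']).max())
E
python3 snap.py wrist w1
```

```text
1.4833 [395.022  41.694 222.361] [2.78  0.001 1.499] [ 0.317 -2.563 -0.174] -0.1802127217158154 [-0.433  0.066  0.137  2.45   0.401  0.311  0.838] 2.9988831147350083
```

View pics/w1.png

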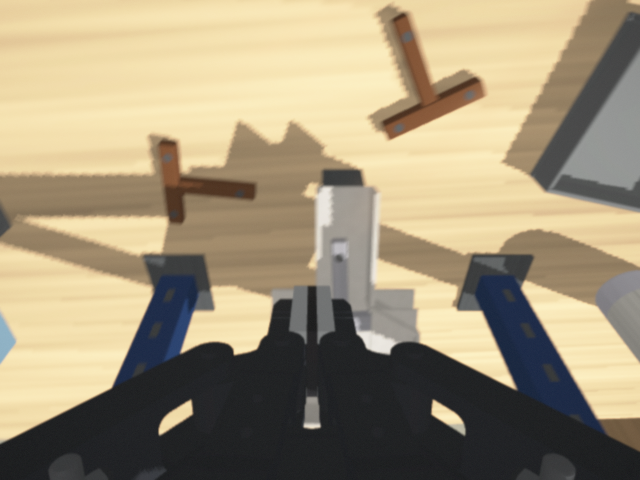

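Emit:
{"method": "arm_command", "body": {
  "rot": [
    [0,0,0],
    [0,0,0],
    [0,0,0]
  ],
  "slide": [
    [20,15,-12],
    [15,0,-10],
    [0,0,0]
  ],
  "gripper": [0,0,0]
}}

```text
clock: 1.78
eef_pos: [427.7, 66.9, 198.3]
tool_rot: [2.783, -0.011, 1.497]
force: [-0.7, -1.2, -0.5]
width: 0.2
```

```bash
python3 snap.py wrist w2
```

```text
1.7833 [427.699  66.945 198.305] [ 2.783 -0.011  1.497] [-0.7   -1.241 -0.528] 0.23804836073880986 [-0.422  0.179  0.099  2.414  0.481  0.24   0.717] 0.1638226091804162
```

View pics/w2.png

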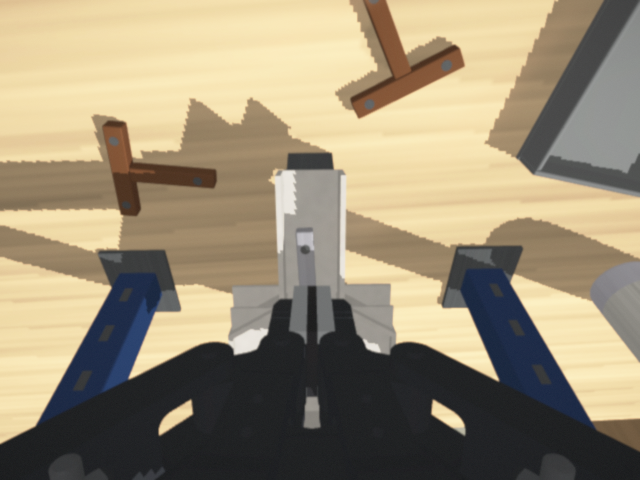

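```bash
python3 - <<'E'
from h import *
z=load("w2"); cv2.imwrite("pics/w2c.png",cv2.resize(z['p'][140:340,220:410,::-1],None,fx=3,fy=3,interpolation=cv2.INTER_CUBIC))
E
```

```text
(no output)
```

View pics/w2c.png

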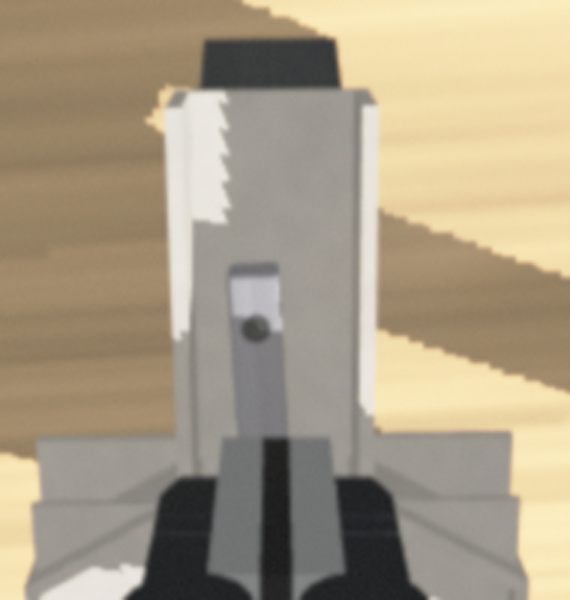

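```bash
cat >> h.py <<'E'
YAW=np.radians(-3.8); O=np.array([547.,57.6,0]); s20,c20=np.sin(np.radians(20)),np.cos(np.radians(20))
def Rch(): return R.from_euler('z',YAW).as_matrix()
def onfloor(c,u,v,h,O=O,sl=True):
    """ray to plane h above chute floor; return chute (u,y)"""
    Rm=Rch(); r=Rm.T@(rot(c)@np.array([(u-c['cx'])/c['fx'],-(v-c['cy'])/c['fy'],-1.])); o=Rm.T@(np.array(c['xyz'])-O)
    n=np.array([-s20,0,c20]); p0=np.array([0,0,85.])
    t=(h-n@(o-p0))/(n@r); q=o+t*r-p0
    return np.array([q@np.array([c20,0,s20]),q[1]])
E
python3 - <<'E'
from h import *
np.set_printoptions(suppress=True,precision=1)
z=load("w2")
f=lambda a,b,h:onfloor(z,220+(a+.5)/3-.5,140+(b+.5)/3-.5,h)
print('mouth floor',f(188,90,0),f(355,90,0))
print('mouth walltop outer',f(168,104,30),f(379,104,30),)
print('lip corners',f(40,438,23),f(511,432,23))
print('lip edge upper?',f(35,503,23),f(517,497,23))
print('stem end bottom',f(230,264,0),f(280,263,0),'top',f(230,276,14),f(280,276,14))
print('stem further top',f(238,430,14),f(287,430,14))
C=cloud(z,z['d'])
for a,b in((270,150),(300,220),(330,400),(100,460),(450,460),(255,290),(262,400)):
    print((a,b),C[140+b//3,220+a//3], plane(z,220+a/3,140+b/3,C[140+b//3,220+a//3][2]))
t=load("top0"); g=lambda a,b,h:onfloor(t,240+(a+.5)/4-.5,180+(b+.5)/4-.5,h)
print('TOP head front edge top',g(172,325,14),g(243,325,14),'back',g(160,298,14),g(243,298,14),'stem end top',g(190,453,14),g(215,455,14),'stem',g(192,340,14),g(218,340,14))
E
```

```text
mouth floor [-102.5  -22.1] [-102.    22.4]
mouth walltop outer [-103.   -25.1] [-102.4   26.2]
lip corners [-12.8 -63.1] [-12.9  63.6]
lip edge upper? [  6.4 -65.7] [ 6.3 66.1]
stem end bottom [-54.4 -11.9] [-54.5   2. ] top [-54.9 -11.5] [-54.7   1.9]
stem further top [-10.6 -10.2] [-10.4   3.4]
(270, 150) [466.2  62.8  56.1] [466.2  62.8  56.1]
(300, 220) [484.7  69.6  62.7] [485.   69.6  62.7]
(330, 400) [534.   74.7  81.8] [534.4  74.6  81.8]
(100, 460) [547.5   6.6  86.5] [548.    6.8  86.5]
(450, 460) [555.8 108.5  86.7] [556.2 108.5  86.7]
(255, 290) [493.8  56.5  80.8] [494.4  56.5  80.8]
(262, 400) [523.6  55.7  91.7] [524.   56.   91.7]
TOP head front edge top [19.9 17.2] [ 21.5 -22.7] back [35.  24.5] [ 36.9 -22.2] stem end top [-53.3   4.6] [-53.8  -9.6] stem [11.8  5.7] [12.4 -9. ]
```

```bash
sed -i 's/O=np.array(\[547.,57.6,0\])/O=np.array([548.5,57.7,0])/' h.py
cat > go.py <<'E'
import sys; from h import *
from cell import telemetry
np.set_printoptions(suppress=True,precision=2)
# args: u y h lean | or  w x y z lean yaw(deg of tool x)
a=sys.argv[1:]
if a[0]=='w':
    P=np.array(list(map(float,a[1:4]))); lean=float(a[4]); yw=float(a[5])
else:
    u,y,h,lean=map(float,a[:4]); yw=86.2+(float(a[4]) if len(a)>4 else 0)
    P=O+Rch()@np.array([u*c20-h*s20,y,85+u*s20+h*c20])
s=telemetry.read_state()
Rt=R.from_euler('xyz',[np.pi-np.radians(lean),0,np.radians(yw)]); Rc=R.from_euler('xyz',s['tool_rot'])
print('target',P,'cur',s['eef_pos'],'slide',P-s['eef_pos'],'rotvec deg',np.degrees((Rt*Rc.inv()).as_rotvec()))
q=Rch().T@(s['eef_pos']-O)-np.array([0,0,85]); print('cur u,y,h',q@np.array([c20,0,s20]),q[1],q@np.array([-s20,0,c20]),'lean',180-np.degrees(s['tool_rot'][0]),'force',s['force'],'w',s['width'],'q',s['qpos'],'t',s['clock'])
E
python3 go.py -80 -4 25 20; python3 go.py -80 -4 4 20
```

```text
target [464.69  59.26  81.13] cur [426.73  67.18 198.66] slide [  37.96   -7.93 -117.53] rotvec deg [-0.61  0.59  0.38]
cur u,y,h -75.88654656902463 1.3933871527675403 148.57596567210533 lean 20.54269089565335 force [-0.49  1.24  0.32] w -0.028989474679113912 q [-0.42  0.18  0.1   2.42  0.48  0.24  0.72] t 1.8333
target [471.86  58.78  61.4 ] cur [426.73  67.18 198.66] slide [  45.12   -8.4  -137.26] rotvec deg [-0.61  0.59  0.38]
cur u,y,h -75.88654656902463 1.3933871527675403 148.57596567210533 lean 20.54269089565335 force [-0.49  1.24  0.32] w -0.028989474679113912 q [-0.42  0.18  0.1   2.42  0.48  0.24  0.72] t 1.8333
```

Emit:
{"method": "arm_command", "body": {
  "rot": [
    [-0.6,0.6,0.4],
    [0,0,0],
    [0,0,0],
    [0,0,0],
    [0,0,0]
  ],
  "slide": [
    [8,-2,-24],
    [8,-2,-24],
    [8,-2,-24],
    [8,-2,-23],
    [3,0,-8]
  ],
  "gripper": [0,0,0,0,0]
}}

```text
clock: 2.25
eef_pos: [442.4, 56.9, 145.7]
tool_rot: [2.789, 0.023, 1.502]
force: [0.4, -0.3, -0.2]
width: 0.1
```

```bash
python3 go.py -80 -4 4 20;python3 snap.py wrist w3
```

```text
target [471.86  58.78  61.4 ] cur [442.37  56.88 145.67] slide [ 29.49   1.9  -84.27] rotvec deg [1.35 0.09 0.16]
cur u,y,h -78.7120488677918 -7.849200272557735 93.20934561971731 lean 20.18543024876712 force [ 0.39 -0.33 -0.21] w 0.13996036485087635 q [-0.14  0.33 -0.24  2.44  1.34  0.25 -0.14] t 2.25
2.25 [442.368  56.883 145.667] [2.789 0.023 1.502] [ 0.387 -0.325 -0.21 ] 0.13996036485087635 [-0.138  0.333 -0.241  2.442  1.338  0.247 -0.14 ] 1.3493463424973162
```

View pics/w3.png

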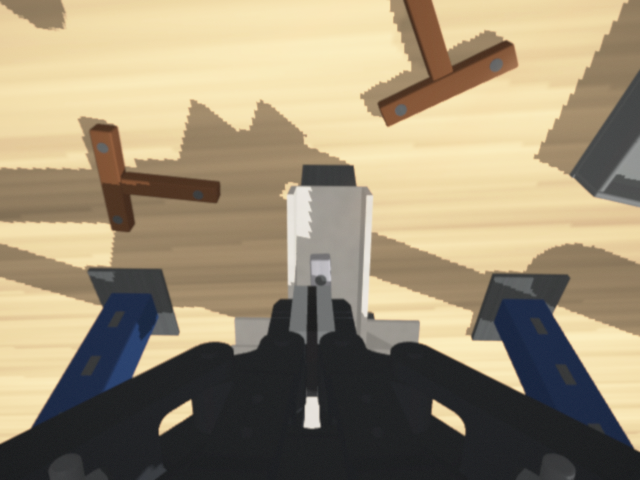

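```bash
cat > fit.py <<'E'
from h import *
from scipy.optimize import least_squares
import itertools
S=[([-1.35278658,0.62931631,0.03844242,1.5183369,-0.02697414,0.99631441,-0.02001389],[181.8,623.35,192.92],[3.14155,.00186,1.28699]),
([-0.422,0.179,0.099,2.414,0.481,0.24,0.717],[427.7,66.945,198.3],[2.783,-.011,1.497]),
([-0.138,0.333,-0.241,2.442,1.338,0.247,-0.14],[442.37,56.88,145.67],[2.789,.023,1.502])]
def fk(q,p,s):
    h,L1,L2,Lt,a,b=p
    r=lambda ax,t:R.from_euler(ax,t)
    T=r('z',s[0]*q[0]+a); pos=np.array([0,0,h])
    T=T*r('y',q[1])*r('z',s[1]*q[2]); pos=pos+T.apply([0,0,L1])
    T=T*r('y',q[3])*r('z',s[2]*q[4]); pos=pos+T.apply([0,0,L2])
    T=T*r('y',q[5])*r('z',s[3]*q[6]+b); pos=pos+T.apply([0,0,Lt])
    return pos,T
def res(p,s):
    o=[]
    for q,x,rr in S:
        P,T=fk(q,p,s); o+=list(P-x)+list(500*(T.inv()*R.from_euler('xyz',rr)).as_rotvec())
    return o
if __name__=="__main__":
  out=[]
  for s in itertools.product([-1,1],repeat=4):
    for b0 in (0,1.57,3.14,-1.57):
      f=least_squares(res,[330,400,400,250,0,b0],args=(s,)); out.append((f.cost,s,f.x))
  out.sort(key=lambda k:k[0])
  for o in out[:3]: print(o)
  np.savez('fk.npz',p=out[0][2],s=out[0][1])
E
python3 fit.py
```

```text
(np.float64(103.99621749857252), (-1, -1, -1, -1), array([ 3.53789506e+02,  5.58452395e+02,  3.81328182e+02,  4.05804124e+02,
       -4.69679135e-02,  3.09668302e+00]))
(np.float64(103.99621749858206), (-1, -1, -1, -1), array([ 3.53789513e+02,  5.58452393e+02,  3.81328182e+02,  4.05804129e+02,
       -4.69679113e-02,  3.09668302e+00]))
(np.float64(103.99621749858284), (-1, -1, -1, -1), array([ 3.53789512e+02,  5.58452394e+02,  3.81328181e+02,  4.05804129e+02,
       -4.69679113e-02, -3.18650228e+00]))
```

```bash
cat > ik.py <<'E'
from fit import *
z=np.load('fk.npz'); p=z['p']; s=z['s']
lo=np.array([-3.06,-.37,-1.25,.18,-1.1,.23,-2.94]);hi=np.array([3.06,2.12,1.32,2.47,4.24,1.98,2.94])
def ik(P,lean,yaw,q0):
    Rt=R.from_euler('xyz',[np.pi-np.radians(lean),0,np.radians(yaw)])
    def f(q):
        x,T=fk(q,p,s); return np.r_[x-P,500*(T.inv()*Rt).as_rotvec(),3*(q-q0)*0.1]
    r=least_squares(f,np.clip(q0,lo+.01,hi-.01),bounds=(lo,hi)); return r.x,np.linalg.norm(r.fun[:3]),np.linalg.norm(r.fun[3:6])/500*57.3
if __name__=="__main__":
    np.set_printoptions(suppress=True,precision=2)
    def ch(u,y,h): return O+Rch()@np.array([u*c20-h*s20,y,85+u*s20+h*c20])
    seeds=[np.array([-.3,.5,.1,2.2,.2,.5,.3]),np.array([-.14,.33,-.24,2.44,1.34,.25,-.14]),np.array([-.6,.5,.6,2.2,-.6,.6,.6]),np.array([0.3,.5,-.6,2.2,.8,.6,-.6])]
    for nm,P in (('pre',ch(-80,-4,4)),('end',ch(0,-4,4)),('grip',ch(65,0,2)),('lift',ch(65,0,2)+[-60,0,120]),('tray',np.array([426,340,60.]))):
        for lean in (0,10,15,20,30,35):
            b=min((ik(P,lean,86.2,q) for q in seeds),key=lambda k:k[1]+k[2]*5)
            print(nm,lean,b[0],round(b[1],1),round(b[2],1))
E
python3 ik.py
```

```text
pre 0 [ 0.02  0.62 -0.28  2.11  0.37  0.46  0.96] 0.0 0.0
pre 10 [ 0.27  0.66 -0.7   2.29  1.31  0.47 -0.02] 0.0 0.0
pre 15 [ 0.27  0.67 -0.74  2.38  1.66  0.51 -0.39] 0.0 0.0
pre 20 [ 0.25  0.7  -0.76  2.47  1.95  0.61 -0.71] 0.2 0.0
pre 30 [ 0.2   0.74 -0.79  2.47  2.05  0.76 -0.84] 41.1 3.7
pre 35 [ 0.14  0.76 -0.77  2.47  2.09  0.85 -0.92] 61.2 5.5
end 0 [-0.29  0.64  0.22  1.89 -0.22  0.63  1.58] 0.0 0.0
end 10 [-0.02  0.58 -0.22  2.08  0.46  0.35  0.9 ] 0.0 0.0
end 15 [ 0.29  0.65 -0.71  2.18  1.27  0.5   0.09] 0.0 0.0
end 20 [ 0.26  0.64 -0.67  2.27  1.61  0.47 -0.27] 0.0 0.0
end 30 [ 0.35  0.78 -0.93  2.44  2.06  0.84 -0.74] 0.0 0.0
end 35 [ 0.29  0.79 -0.88  2.47  2.17  0.91 -0.86] 14.5 1.3
grip 0 [-0.3   0.69  0.27  1.71 -0.24  0.78  1.59] 0.0 0.0
grip 10 [ 0.01  0.61 -0.25  1.91  0.38  0.5   1.  ] 0.0 0.0
grip 15 [-0.04  0.58 -0.19  2.    0.48  0.35  0.89] 0.0 0.0
grip 20 [ 0.27  0.65 -0.67  2.1   1.31  0.49  0.09] 0.0 0.0
grip 30 [ 0.33  0.71 -0.81  2.28  1.94  0.65 -0.54] 0.0 0.0
grip 35 [ 0.35  0.78 -0.9   2.36  2.11  0.84 -0.72] 0.0 0.0
lift 0 [-0.4   0.47  0.38  1.75 -0.21  0.97  1.57] 0.0 0.0
lift 10 [-0.45  0.37  0.39  1.93 -0.18  0.7   1.54] 0.0 0.0
lift 15 [-0.47  0.33  0.38  2.02 -0.16  0.56  1.51] 0.0 0.0
lift 20 [-0.49  0.3   0.37  2.11 -0.12  0.41  1.46] 0.0 0.0
lift 30 [ 0.33  0.31 -0.72  2.29  1.33  0.38 -0.03] 0.0 0.0
lift 35 [ 0.37  0.33 -0.82  2.38  1.75  0.46 -0.47] 0.0 0.0
tray 0 [-0.88  0.68  0.25  1.92 -0.29  0.57  1.07] 0.0 0.0
tray 10 [-1.05  0.66  0.34  2.06 -0.25  0.34  0.95] 0.0 0.0
tray 15 [-0.63  0.66 -0.36  2.12  1.12  0.48 -0.42] 0.0 0.0
tray 20 [-0.47  0.75 -0.7   2.18  1.45  0.75 -0.79] 0.0 0.0
tray 30 [-0.57  0.82 -0.75  2.29  1.69  0.98 -1.15] 0.0 0.0
tray 35 [-0.63  0.86 -0.75  2.33  1.75  1.11 -1.29] 0.0 0.0
```

```bash
python3 go.py -82 -4 40 10
```

```text
target [457.7   59.72  94.54] cur [442.22  57.05 144.75] slide [ 15.47   2.68 -50.2 ] rotvec deg [2.02 9.99 0.04]
cur u,y,h -79.1713351943692 -7.69471032169278 92.39747302830472 lean 20.099419341668067 force [ 0.01  0.21 -1.28] w 0.2240836358853792 q [-0.14  0.33 -0.24  2.44  1.34  0.25 -0.14] t 2.3
```

Emit:
{"method": "arm_command", "body": {
  "rot": [
    [0.7,4,0],
    [0.7,4,0],
    [0.6,2,0],
    [0,0,0],
    [0,0,0]
  ],
  "slide": [
    [6,1,-5],
    [5,1,-15],
    [5,1,-15],
    [0,0,-15],
    [0,0,0]
  ],
  "gripper": [0,0,0,0,0]
}}

```text
clock: 2.72
eef_pos: [454.4, 58.0, 103.5]
tool_rot: [2.908, 0.017, 1.508]
force: [-1.0, -0.4, -0.3]
width: 0.1
```

```bash
python3 go.py -82 -4 4 10
```

```text
target [469.98  58.91  60.71] cur [454.44  57.95 103.53] slide [ 15.54   0.95 -42.82] rotvec deg [ 1.18  3.32 -0.23]
cur u,y,h -81.86827911539989 -5.982926991075415 49.51869382392992 lean 13.392256740895306 force [-0.97 -0.45 -0.32] w 0.10375742994138953 q [-0.03  0.46 -0.32  2.34  1.05  0.27  0.2 ] t 2.7167
```

Emit:
{"method": "arm_command", "body": {
  "rot": [
    [0.6,1.7,0],
    [0.6,1.7,0],
    [0,0,0],
    [0,0,0]
  ],
  "slide": [
    [5,0.5,-14],
    [5,0.5,-14],
    [4,0,-10],
    [0,0,0]
  ],
  "gripper": [0,0,0,0]
}}

```text
clock: 3.05
eef_pos: [467.7, 60.4, 68.3]
tool_rot: [2.968, 0.004, 1.517]
force: [0.4, 0.6, -0.6]
width: 0.1
```

```bash
python3 go.py -82 -4 4 10; python3 snap.py wrist w4
```

```text
target [469.98  58.91  60.71] cur [467.7   60.41  68.31] slide [ 2.28 -1.5  -7.6 ] rotvec deg [ 0.22 -0.08 -0.72]
cur u,y,h -81.63271080416357 -2.651669412100463 11.950739821796942 lean 9.937538519025281 force [ 0.4   0.56 -0.55] w 0.09304921736095538 q [ 0.02  0.56 -0.36  2.28  1.02  0.29  0.27] t 3.05
3.05 [467.705  60.409  68.31 ] [2.968 0.004 1.517] [ 0.401  0.564 -0.553] 0.09304921736095538 [ 0.023  0.564 -0.358  2.283  1.017  0.291  0.272] 0.09392882796914984
```

View pics/w4.png

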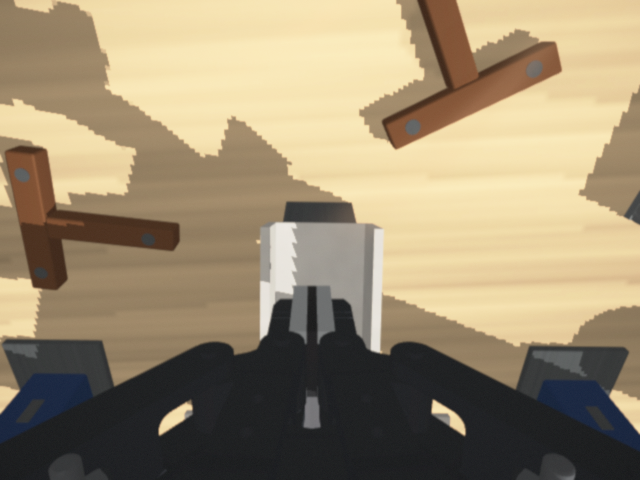

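Emit:
{"method": "arm_command", "body": {
  "rot": [
    [0,0,-0.7],
    [0,0,0],
    [0,0,0],
    [0,0,0],
    [0,0,0]
  ],
  "slide": [
    [2,-1,-7],
    [4,-0.3,1.4],
    [6,-0.4,2.2],
    [6,-0.4,2.2],
    [6,-0.4,2.2]
  ],
  "gripper": [0,0,0,0,0]
}}

```text
clock: 3.52
eef_pos: [489.1, 59.6, 76.1]
tool_rot: [2.966, 0.01, 1.516]
force: [-0.4, -0.2, -0.1]
width: 0.1
```

```bash
python3 go.py -4 -4 5 10; python3 snap.py wrist w5
```

```text
target [542.78  54.07  88.33] cur [489.14  59.6   76.06] slide [53.64 -5.53 12.27] rotvec deg [ 0.56  0.05 -0.67]
cur u,y,h -58.83397727788645 -2.0399808266451034 11.895230410095113 lean 10.08062998271464 force [-0.45 -0.18 -0.06] w 0.14208068794242956 q [ 0.08  0.57 -0.44  2.22  0.96  0.37  0.35] t 3.5167
3.5167 [489.141  59.598  76.055] [2.966 0.01  1.516] [-0.445 -0.178 -0.062] 0.14208068794242956 [ 0.083  0.574 -0.436  2.224  0.956  0.365  0.348] 0.3674655432593719
```

View pics/w5.png

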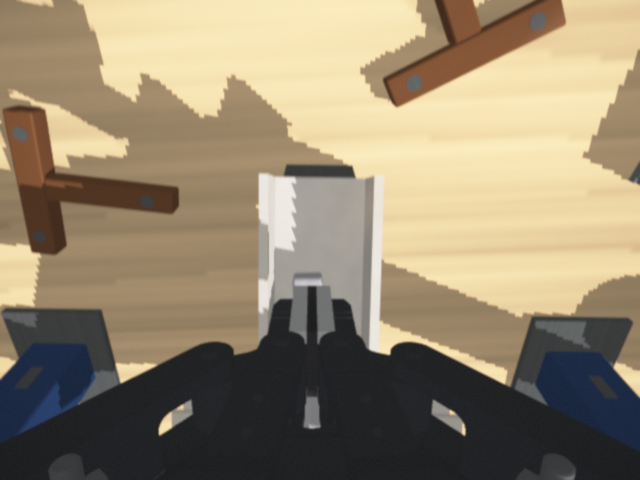

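Emit:
{"method": "arm_command", "body": {
  "rot": [
    [0,0,0],
    [0,0,0],
    [0,0,0],
    [0,0,0]
  ],
  "slide": [
    [-6,0,6],
    [-12,0.4,-3],
    [-10,0.4,-3],
    [0,0,0]
  ],
  "gripper": [0,0,0,0]
}}

```text
clock: 3.9
eef_pos: [461.3, 61.1, 81.5]
tool_rot: [2.959, 0.009, 1.518]
force: [0.3, -0.3, 0.1]
width: -0.6
```

```bash
python3 go.py -82 -4 4 10; python3 snap.py wrist w6; python3 - <<'E'
from h import *
for n in ("w5","w6"):
  z=load(n); cv2.imwrite(f"pics/{n}c.png",cv2.resize(z['p'][150:350,220:410,::-1],None,fx=3,fy=3,interpolation=cv2.INTER_CUBIC))
E
```

```text
target [469.98  58.91  60.71] cur [461.3   61.07  81.54] slide [  8.69  -2.17 -20.83] rotvec deg [ 0.53  0.44 -0.75]
cur u,y,h -83.15693189830458 -2.413046082664525 26.585784494327907 lean 10.470724734106255 force [ 0.35 -0.26  0.06] w -0.5873166995563747 q [ 0.04  0.53 -0.4   2.3   1.01  0.32  0.27] t 3.9
3.9 [461.297  61.074  81.541] [2.959 0.009 1.518] [ 0.346 -0.262  0.06 ] -0.5873166995563747 [ 0.042  0.533 -0.398  2.296  1.008  0.318  0.267] 0.06043553201085842
```

View pics/w6c.png

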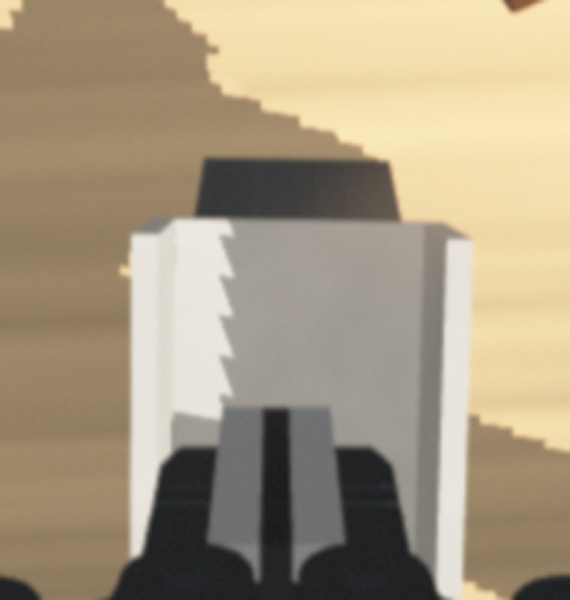

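View pics/w5c.png

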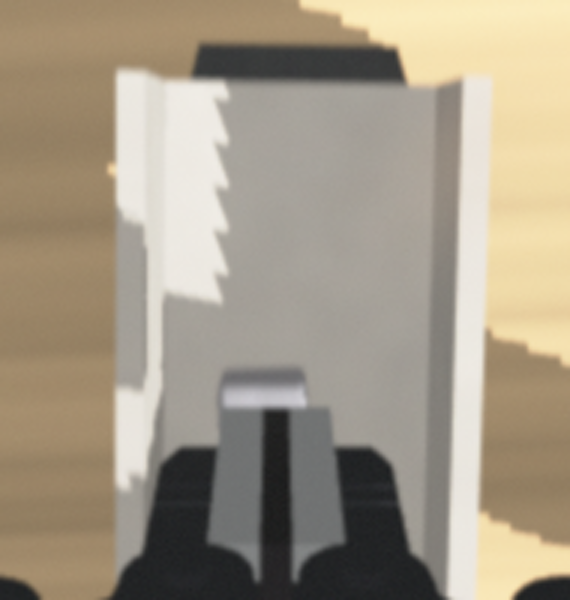

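```bash
python3 - <<'E'
from h import *
np.set_printoptions(suppress=True,precision=1)
z=load("w5")
f=lambda a,b,h:onfloor(z,220+(a+.5)/3-.5,150+(b+.5)/3-.5,h)
print('mouth floor',f(163,80,0),f(436,88,0))
print('end bottom',f(222,370,0),f(303,370,0),'top',f(222,384,14),f(306,382,14))
print('tip pad',f(222,407,12),f(330,407,12))
E
```

```text
mouth floor [-103.1  -22.7] [-102.4   21.9]
end bottom [-55.1 -12.6] [-55.3   1. ] top [-55.6 -11.9] [-56.2   1.2]
tip pad [-51.5 -11.9] [-51.8   5.2]
```

```bash
python3 - <<'E'
from h import *
np.set_printoptions(suppress=True,precision=1)
for n,off,st in (("w5",150,([489.14,59.6,76.06],[2.966,.01,1.516])),("w6",150,([461.3,61.07,81.54],[2.959,.009,1.518]))):
    z=load(n);C=cloud(z,z['d']); Rt=R.from_euler('xyz',st[1])
    for a,b in((240,412),(240,440),(240,500),(310,412),(310,440),(310,500),(275,420),(275,500),(180,460),(370,460)):
        P=C[off+b//3,220+a//3]; print(n,(a,b),P,'tool',Rt.inv().apply(P-np.array(st[0])))
E
```

```text
w5 (240, 412) [471.1  55.3 117.6] tool [ -5.6 -10.3 -43.9]
w5 (240, 440) [469.5  55.8 125.7] tool [ -5.4 -10.5 -52.2]
w5 (240, 500) [467.1  56.4 140. ] tool [ -5.  -10.3 -66.7]
w5 (310, 412) [471.4  63.7 117.7] tool [  2.7 -10.4 -44.2]
w5 (310, 440) [470.   63.6 125.5] tool [  2.5 -10.4 -52.1]
w5 (310, 500) [467.8  63.5 139.5] tool [  2.1 -10.1 -66.3]
w5 (275, 420) [470.7  59.4 120.5] tool [ -1.7 -10.4 -46.9]
w5 (275, 500) [467.   59.8 140.4] tool [ -1.6 -10.5 -67.2]
w5 (180, 460) [473.9  48.3 123. ] tool [-12.6  -6.2 -48.7]
w5 (370, 460) [475.1  70.5 122.8] tool [  9.7  -6.2 -48.6]
w6 (240, 412) [443.   56.8 123. ] tool [ -5.6 -10.2 -44. ]
w6 (240, 440) [442.   57.1 130.1] tool [ -5.4 -10.  -51.2]
w6 (240, 500) [439.2  57.8 144.8] tool [ -5.  -10.  -66.2]
w6 (310, 412) [442.6  65.1 124.1] tool [  2.6 -10.8 -45.3]
w6 (310, 440) [441.8  65.  130.9] tool [  2.5 -10.4 -52.2]
w6 (310, 500) [438.7  64.9 145.9] tool [  2.1 -10.7 -67.5]
w6 (275, 420) [442.4  60.8 126.1] tool [ -1.7 -10.5 -47.2]
w6 (275, 500) [438.8  61.2 145.6] tool [ -1.6 -10.5 -67.1]
w6 (180, 460) [446.3  49.6 127.6] tool [-12.7  -5.8 -47.8]
w6 (370, 460) [446.7  71.9 128.5] tool [  9.6  -6.3 -49. ]
```

```bash
python3 - <<'E'
from h import *
np.set_printoptions(suppress=True,precision=1)
z=load("w5"); st=([489.14,59.6,76.06],[2.966,.01,1.516]); Rt=R.from_euler('xyz',st[1])
for q in ([0,0,0],[0,-10.4,0],[0,-10.4,-19],[0,-10.4,-44],[0,10,0]):
    px=proj(z,Rt.apply(q)+st[0])[0]; print(q,px,'crop',(px-[220,150])*3)
print('cam in tool',Rt.inv().apply(z['xyz']-np.array(st[0])), Rt.inv().apply(rot(z)@[0,0,-1]))
z=load("wrist0"); C=cloud(z,z['d'])
st=([181.8,623.35,192.9],[3.14155,.00186,1.287]); Rt=R.from_euler('xyz',st[1])
for v in (305,315,325):
  for u in (150,165,175,185,440,450,460): print((u,v),Rt.inv().apply(C[v,u]-np.array(st[0])))
E
```

```text
[0, 0, 0] [314.7 270.5] crop [284.2 361.4]
[0, -10.4, 0] [314.8 249.5] crop [284.4 298.5]
[0, -10.4, -19] [315.1 263.3] crop [285.3 339.9]
[0, -10.4, -44] [315.6 286.7] crop [286.8 410.2]
[0, 10, 0] [314.7 290. ] crop [284.  420.1]
cam in tool [  -1.4  -68.5 -180.8] [-0.   0.3  1. ]
(150, 305) [-163.3  110.2  192.6]
(165, 305) [-49.  -10.2 -59.4]
(175, 305) [-45.8 -10.1 -59.2]
(185, 305) [-43.8  -8.4 -55.6]
(440, 305) [ 41.5  -9.1 -57. ]
(450, 305) [ 44.  -10.2 -59.2]
(460, 305) [ 47.4 -10.  -58.9]
(150, 315) [-54.6  -6.3 -58.7]
(165, 315) [-46.6 -10.1 -66.3]
(175, 315) [-44.1  -9.3 -64.8]
(185, 315) [-44.   -4.8 -55.8]
(440, 315) [ 41.6  -5.8 -57.6]
(450, 315) [ 41.7 -10.2 -66.2]
(460, 315) [ 44.8 -10.2 -66.3]
(150, 325) [-49.   -9.9 -72.3]
(165, 325) [-44.1 -10.6 -73.6]
(175, 325) [-44.   -6.4 -65.8]
(185, 325) [-44.   -1.6 -56.9]
(440, 325) [ 41.7  -2.4 -58.2]
(450, 325) [ 41.5  -7.5 -67.6]
(460, 325) [ 42.4 -10.4 -73. ]
```

```bash
python3 snap.py scene s1; python3 - <<'E'
from h import *
z=load("s1"); cv2.imwrite("pics/s1c.png",cv2.resize(z['p'][100:340,230:470,::-1],None,fx=2.5,fy=2.5,interpolation=cv2.INTER_CUBIC))
st=([461.3,61.07,81.54],[2.959,.009,1.518]); Rt=R.from_euler('xyz',st[1])
for q in ([0,0,0],[0,0,-44],[0,0,-73]): 
    px=proj(z,Rt.apply(q)+st[0])[0]; print(q,px,(px-[230,100])*2.5)
E
```

```text
3.95 [462.476  61.236  81.833] [2.958 0.009 1.518] [-0.274 -0.159  0.916] -0.09653865671596512 [ 0.042  0.533 -0.399  2.294  1.008  0.319  0.269] 0.04561527582435087
[0, 0, 0] [368.8951178  255.85442919] [347.2377945  389.63607297]
[0, 0, -44] [371.0910759  240.57368727] [352.72768976 351.43421817]
[0, 0, -73] [372.57019651 230.28111371] [356.42549129 325.70278427]
```

View pics/s1c.png

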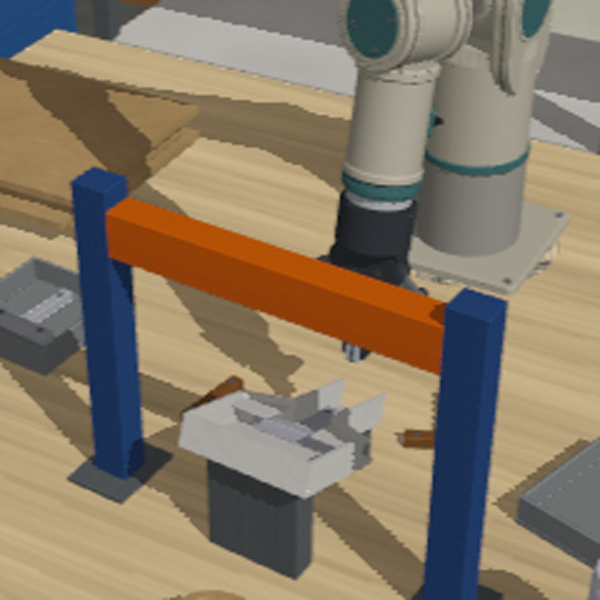

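The fingertips are not where telemetry says. Both the wrist depth and the scene view (tip at crop (352,360)) put the real tip about 43 mm short of the reported TCP. I'll plan with that offset and recheck it by touch.

```bash
cat > go.py <<'E'
import sys; from h import *
from cell import telemetry
np.set_printoptions(suppress=True,precision=2)
D=np.array([-1.3,0,-43.])   # true fingertip in reported tool frame
a=sys.argv[1:]
if a[0]=='w':
    P=np.array(list(map(float,a[1:4]))); lean=float(a[4]); yw=float(a[5])
else:
    u,y,h,lean=map(float,a[:4]); yw=86.2+(float(a[4]) if len(a)>4 else 0)
    P=O+Rch()@np.array([u*c20-h*s20,y,85+u*s20+h*c20])
s=telemetry.read_state()
Rt=R.from_euler('xyz',[np.pi-np.radians(lean),0,np.radians(yw)]); Rc=R.from_euler('xyz',s['tool_rot'])
cur=s['eef_pos']+Rc.apply(D); tgt=P-Rt.apply(D)
print('tip target',P,'tip cur',cur,'SLIDE(tcp)',tgt-s['eef_pos'],'ROT',np.degrees((Rt*Rc.inv()).as_rotvec()))
q=Rch().T@(cur-O)-np.array([0,0,85]); print('tip u,y,h',q@np.array([c20,0,s20]),q[1],q@np.array([-s20,0,c20]),'lean',180-np.degrees(s['tool_rot'][0]),'yaw',np.degrees(s['tool_rot'][2]),'F',s['force'],'w',s['width'],'q',s['qpos'],'t',s['clock'])
E
cat > ik2.py <<'E'
from ik import *
np.set_printoptions(suppress=True,precision=2)
def ch(u,y,h): return O+Rch()@np.array([u*c20-h*s20,y,85+u*s20+h*c20])
q0=np.array([.04,.533,-.4,2.29,1.0,.32,.27])
for nm,P in (('pre',ch(-80,-3,5)),('end',ch(-4,-3,5)),('grip',ch(60,0,2)),('lift',ch(60,0,2)+[-100,0,150]),('tray',np.array([426,340,10.]))):
    for lean in (0,10,15,20,30,35):
        Rt=R.from_euler('xyz',[np.pi-np.radians(lean),0,np.radians(86.2)])
        T=P+Rt.apply([0,0,43]); b=ik(T,lean,86.2,q0); print(nm,lean,b[0],round(b[1],1),round(b[2],1))
E
python3 ik2.py; python3 go.py -80 -3 5 10
```

```text
pre 0 [ 0.18  0.75 -0.54  2.13  0.85  0.49  0.49] 0.0 0.0
pre 10 [ 0.01  0.68 -0.3   2.29  1.5   0.23 -0.19] 0.0 0.0
pre 15 [ 0.24  0.78 -0.7   2.37  1.85  0.56 -0.55] 0.0 0.0
pre 20 [ 0.29  0.86 -0.84  2.45  2.02  0.77 -0.73] 0.0 0.0
pre 30 [ 0.25  0.92 -0.86  2.47  2.14  0.95 -0.87] 32.9 2.9
pre 35 [ 0.2   0.94 -0.84  2.47  2.19  1.04 -0.94] 50.9 4.3
end 0 [ 0.25  0.78 -0.63  1.93  0.73  0.67  0.66] 0.0 0.0
end 10 [ 0.12  0.69 -0.44  2.1   0.97  0.38  0.4 ] 0.0 0.0
end 15 [ 0.01  0.66 -0.28  2.18  1.32  0.23  0.03] 0.0 0.0
end 20 [ 0.22  0.73 -0.62  2.26  1.81  0.49 -0.45] 0.0 0.0
end 30 [ 0.33  0.88 -0.88  2.42  2.15  0.9  -0.78] 0.0 0.0
end 35 [ 0.31  0.94 -0.91  2.47  2.25  1.06 -0.87] 5.5 0.4
grip 0 [ 0.25  0.82 -0.66  1.75  0.67  0.81  0.77] 0.0 0.0
grip 10 [ 0.2   0.74 -0.55  1.93  0.85  0.54  0.57] 0.0 0.0
grip 15 [ 0.11  0.69 -0.42  2.01  1.    0.38  0.4 ] 0.0 0.0
grip 20 [-0.    0.66 -0.26  2.1   1.34  0.23  0.03] 0.0 0.0
grip 30 [ 0.31  0.81 -0.79  2.26  2.05  0.71 -0.61] 0.0 0.0
grip 35 [ 0.34  0.88 -0.87  2.33  2.2   0.89 -0.74] 0.0 0.0
lift 0 [ 0.39  0.5  -0.8   1.88  
[... 314 characters left out ...]
6 ] 0.0 0.0
tray 0 [-0.43  0.88 -0.46  1.96  0.81  0.5   0.03] 0.0 0.0
tray 10 [-0.75  0.82 -0.09  2.08  0.98  0.23 -0.26] 0.0 0.0
tray 15 [-0.55  0.87 -0.46  2.13  1.58  0.54 -0.85] 0.0 0.0
tray 20 [-0.52  0.92 -0.59  2.18  1.74  0.74 -1.04] 0.0 0.0
tray 30 [-0.58  1.01 -0.66  2.26  1.91  1.03 -1.3 ] 0.0 0.0
tray 35 [-0.63  1.06 -0.65  2.3   1.96  1.15 -1.41] 0.0 0.0
tip target [471.58  59.8   62.34] tip cur [455.73  60.89 124.11] SLIDE(tcp) [ 15.44  -0.83 -61.84] ROT [ 0.49  0.56 -0.72]
tip u,y,h -73.80491439918708 -2.963832160246866 68.4814085970105 lean 10.592579264933534 yaw 86.91957539694596 F [ 0.01  0.26 -0.2 ] w 0.19191440507246063 q [ 0.04  0.53 -0.4   2.29  1.01  0.32  0.27] t 4.0
```

```bash
python3 go.py -80 -3 15 6
```

```text
tip target [468.17  60.03  71.73] tip cur [455.73  60.89 124.11] SLIDE(tcp) [  9.07  -0.4  -52.86] ROT [ 0.73  4.56 -0.74]
tip u,y,h -73.80491439918708 -2.963832160246866 68.4814085970105 lean 10.592579264933534 yaw 86.91957539694596 F [ 0.01  0.26 -0.2 ] w 0.19191440507246063 q [ 0.04  0.53 -0.4   2.29  1.01  0.32  0.27] t 4.0
```

Emit:
{"method": "arm_command", "body": {
  "rot": [
    [0.4,2.3,-0.4],
    [0.4,2.3,-0.4],
    [0,0,0],
    [0,0,0],
    [0,0,0]
  ],
  "slide": [
    [1,0,-13],
    [2,0,-13],
    [3,0,-13],
    [3,0,-13],
    [0,0,0]
  ],
  "gripper": [0,0,0,0,0]
}}

```text
clock: 4.42
eef_pos: [476.8, 62.2, 31.7]
tool_rot: [3.035, -0.003, 1.504]
force: [0.8, 0.3, -0.3]
width: -0.1
```

```bash
python3 go.py -80 -3 5 6; python3 snap.py wrist w7;  python3 - <<'E'
from h import *
for n in ("w7",):
  z=load(n); cv2.imwrite(f"pics/{n}c.png",cv2.resize(z['p'][150:350,220:410,::-1],None,fx=3,fy=3,interpolation=cv2.INTER_CUBIC))
E
```

```text
tip target [471.58  59.8   62.34] tip cur [472.15  61.07  74.43] SLIDE(tcp) [ -0.68  -1.4  -12.11] ROT [-0.18  0.15  0.05]
tip u,y,h -75.41078176200243 -1.6967526554228038 16.200779626325986 lean 6.133894594602708 yaw 86.15350427745597 F [ 0.83  0.26 -0.32] w -0.054165472871445575 q [ 0.07  0.67 -0.41  2.22  0.98  0.34  0.32] t 4.4167
4.4167 [476.832  62.197  31.682] [ 3.035 -0.003  1.504] [ 0.832  0.262 -0.321] -0.054165472871445575 [ 0.072  0.669 -0.409  2.215  0.982  0.337  0.321] 0.05886693364284048
```

View pics/w7c.png

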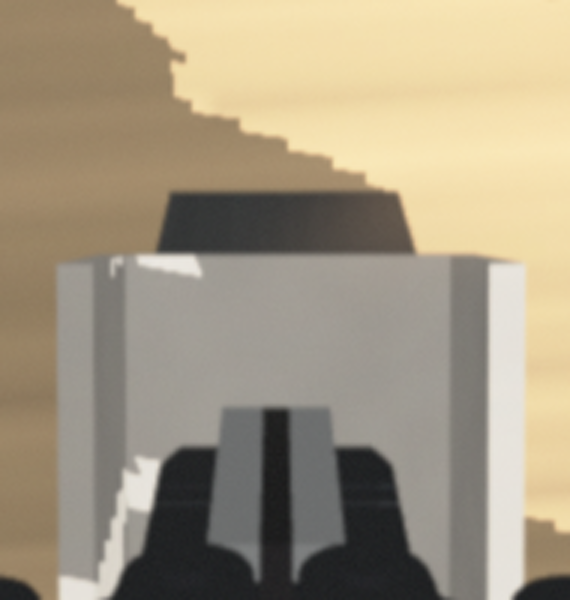

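Emit:
{"method": "arm_command", "body": {
  "rot": [
    [0,0,0],
    [0,0,0]
  ],
  "slide": [
    [0,-1,-9],
    [0,0,0]
  ],
  "gripper": [0,0]
}}

```text
clock: 4.63
eef_pos: [477.5, 61.6, 24.6]
tool_rot: [3.032, -0.003, 1.504]
force: [-0.1, -0.6, 0.5]
width: 0.0
```

```bash
python3 go.py -80 -3 5 6
```

```text
tip target [471.58  59.8   62.34] tip cur [472.71  60.42  67.37] SLIDE(tcp) [-1.33 -0.75 -5.06] ROT [-0.18  0.26  0.01]
tip u,y,h -77.25716595989778 -2.3075988506654723 9.361576266475886 lean 6.251773762261905 yaw 86.19328712227902 F [-0.08 -0.58  0.5 ] w 0.007575561996931134 q [ 0.05  0.68 -0.38  2.22  1.02  0.31  0.29] t 4.6333
```

Emit:
{"method": "arm_command", "body": {
  "rot": [
    [0,0,0],
    [0,0,0],
    [0,0,0],
    [0,0,0]
  ],
  "slide": [
    [0,-0.5,-4],
    [0,0,-1],
    [6,-0.4,2.2],
    [6,-0.4,2.2]
  ],
  "gripper": [0,0,0,0]
}}

```text
clock: 4.97
eef_pos: [488.7, 60.9, 28.6]
tool_rot: [3.029, -0.001, 1.508]
force: [-1.0, -0.2, -1.0]
width: -0.2
```

```bash
python3 go.py -4 -3 6 8
```

```text
tip target [542.5   55.09  89.27] tip cur [483.75  59.86  71.37] SLIDE(tcp) [59.9  -4.92 18.05] ROT [-0.18 -1.54 -0.22]
tip u,y,h -65.51181963779476 -2.1407822993118395 9.334578556301825 lean 6.453972254269928 yaw 86.41621573714127 F [-1.03 -0.17 -0.95] w -0.2297789374265484 q [ 0.08  0.68 -0.42  2.19  0.99  0.35  0.33] t 4.9667
```

Emit:
{"method": "arm_command", "body": {
  "rot": [
    [0,0,0],
    [0,0,0],
    [0,0,0],
    [0,0,0]
  ],
  "slide": [
    [6,-0.5,0],
    [6,-0.5,1.4],
    [6,-0.5,1.8],
    [6,-0.5,1.8]
  ],
  "gripper": [0,0,0,0]
}}

```text
clock: 5.3
eef_pos: [508.1, 58.3, 34.9]
tool_rot: [3.036, 0.002, 1.51]
force: [-3.2, 0.3, -0.1]
width: -0.4
```

```bash
python3 go.py -4 -3 6 8;python3 snap.py wrist w8;  python3 - <<'E'
from h import *
for n in ("w8",):
  z=load(n); cv2.imwrite(f"pics/{n}c.png",cv2.resize(z['p'][150:350,220:410,::-1],None,fx=3,fy=3,interpolation=cv2.INTER_CUBIC))
E
```

```text
tip target [542.5   55.09  89.27] tip cur [503.5   57.31  77.62] SLIDE(tcp) [40.47 -2.26 11.83] ROT [-0.03 -1.96 -0.31]
tip u,y,h -44.69444128671815 -3.375958316133072 8.413532563576073 lean 6.043396459298037 yaw 86.51232442494934 F [-3.22  0.3  -0.09] w -0.36567221960389396 q [ 0.14  0.7  -0.49  2.13  0.93  0.43  0.42] t 5.3
5.3 [508.092  58.256  34.857] [3.036 0.002 1.51 ] [-3.225  0.304 -0.093] -0.36567221960389396 [ 0.139  0.698 -0.486  2.13   0.926  0.426  0.417] 0.27301575116171806
```

View pics/w8c.png

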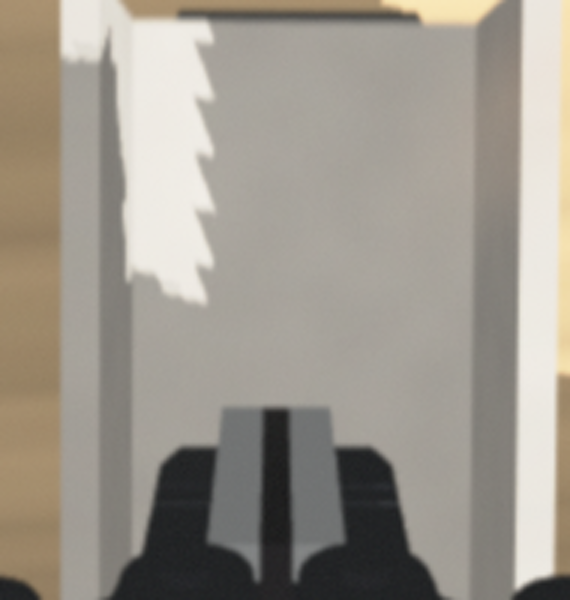

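Emit:
{"method": "arm_command", "body": {
  "rot": [
    [0,-0.5,0],
    [0,-0.5,0],
    [0,-0.5,0],
    [0,-0.5,0]
  ],
  "slide": [
    [5,-0.3,0.8],
    [5,-0.3,1.4],
    [5,-0.3,1.6],
    [5,-0.3,1.6]
  ],
  "gripper": [0,0,0,0]
}}

```text
clock: 5.68
eef_pos: [521.4, 55.7, 39.1]
tool_rot: [3.012, 0.003, 1.508]
force: [-3.4, -0.2, 1.0]
width: 0.1
```

```bash
python3 go.py -4 -3 6 8; python3 snap.py top t1; python3 snap.py scene s2; python3 - <<'E'
from h import *
z=load("t1"); cv2.imwrite("pics/t1c.png",cv2.resize(z['p'][180:330,230:370,::-1],None,fx=4,fy=4,interpolation=cv2.INTER_CUBIC))
z=load("s2"); cv2.imwrite("pics/s2c.png",cv2.resize(z['p'][190:340,270:420,::-1],None,fx=4,fy=4,interpolation=cv2.INTER_CUBIC))
E
```

```text
tip target [542.5   55.09  89.27] tip cur [515.83  54.86  81.77] SLIDE(tcp) [27.11  0.32  7.56] ROT [ 0.14 -0.58 -0.22]
tip u,y,h -31.561224262369713 -5.002106389328092 8.049040711006468 lean 7.427458913769755 yaw 86.42035698198451 F [-3.45 -0.21  0.95] w 0.1300211868093679 q [ 0.13  0.69 -0.47  2.12  0.94  0.42  0.41] t 5.6833
5.6833 [521.45   55.674  39.126] [3.012 0.003 1.508] [-3.447 -0.208  0.951] 0.1300211868093679 [ 0.135  0.693 -0.474  2.119  0.941  0.419  0.411] 0.05135076878330466
5.7333 [522.684  55.707  39.537] [3.01  0.003 1.508] [-1.978 -0.182  0.943] 0.27959296739724965 [ 0.135  0.692 -0.474  2.118  0.941  0.419  0.411] 0.010296828387762367
```

View pics/t1c.png

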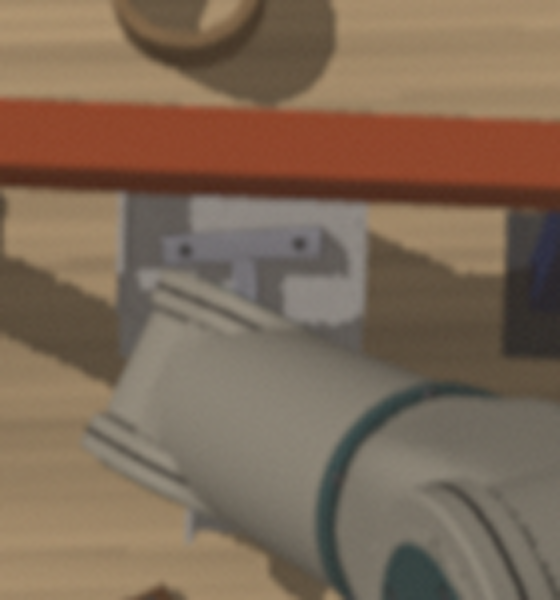

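View pics/s2c.png

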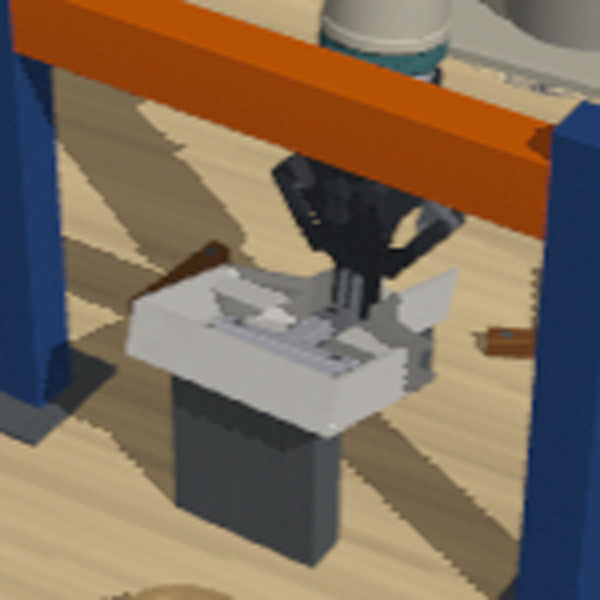

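```bash
python3 - <<'E'
from h import *
np.set_printoptions(suppress=True,precision=1)
t=load("t1"); g=lambda a,b,h:onfloor(t,230+(a+.5)/4-.5,180+(b+.5)/4-.5,h)
print('head corners top face TL,TR,BR,BL',g(164,237,14),g(320,227,14),g(322,252,14),g(165,263,14))
print('stem',g(231,285,14),g(256,285,14),'holes',g(186,250,14),g(300,243,14))
E
```

```text
head corners top face TL,TR,BR,BL [67.3 45.6] [ 76.5 -41.6] [ 62.4 -43.3] [52.6 44.6]
stem [41.6  7.1] [42.2 -6.9] holes [60.4 33. ] [ 67.  -30.8]
```

Emit:
{"method": "arm_command", "body": {
  "rot": [
    [0,-0.3,0],
    [0,-0.3,0],
    [0,0,0],
    [0,0,0],
    [0,0,0]
  ],
  "slide": [
    [5,0.3,0.8],
    [6,0,1.6],
    [6,0,1.8],
    [6,0,1.8],
    [0,0,0]
  ],
  "gripper": [0,0,0,0,0]
}}

```text
clock: 6.2
eef_pos: [533.1, 53.9, 43.3]
tool_rot: [3.019, 0.011, 1.509]
force: [-0.9, -0.8, 0.3]
width: 0.3
```

```bash
python3 go.py -4 -3 6 8; python3 snap.py top t2;  python3 - <<'E'
from h import *
z=load("t2"); cv2.imwrite("pics/t2c.png",cv2.resize(z['p'][180:330,230:370,::-1],None,fx=4,fy=4,interpolation=cv2.INTER_CUBIC))
E
```

```text
tip target [542.5   55.09  89.27] tip cur [527.77  53.43  86.01] SLIDE(tcp) [15.5   2.07  3.36] ROT [ 0.58 -1.03 -0.23]
tip u,y,h -18.820054021206204 -5.6349305236421054 7.929588566442968 lean 7.01323558996242 yaw 86.4365546337246 F [-0.86 -0.85  0.34] w 0.30240658059267256 q [ 0.16  0.7  -0.51  2.08  0.9   0.47  0.46] t 6.2
6.2 [533.065  53.922  43.324] [3.019 0.011 1.509] [-0.863 -0.846  0.343] 0.30240658059267256 [ 0.157  0.702 -0.507  2.078  0.902  0.471  0.46 ] 0.022113988889279266
```

View pics/t2c.png

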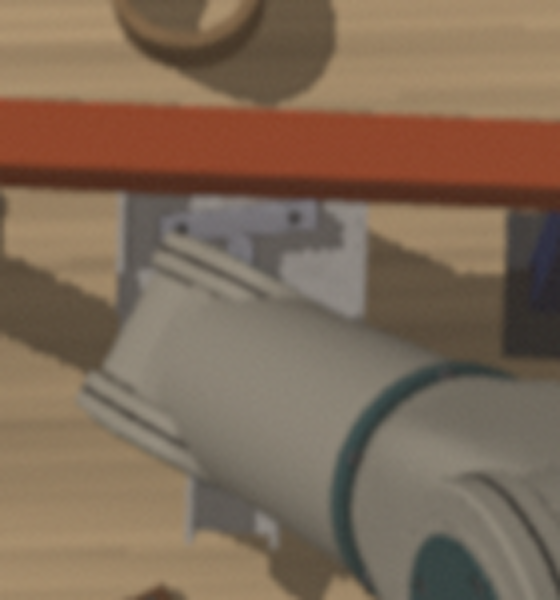

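Emit:
{"method": "arm_command", "body": {
  "rot": [
    [0,-0.3,0],
    [0,-0.3,0],
    [0,0,0],
    [0,0,0]
  ],
  "slide": [
    [5,0.3,1],
    [6,0,1.6],
    [4,0,1.2],
    [0,0,0]
  ],
  "gripper": [0,0,0,0]
}}

```text
clock: 6.58
eef_pos: [539.5, 52.6, 45.4]
tool_rot: [3.022, 0.017, 1.508]
force: [-0.2, -0.7, 0.5]
width: 0.2
```

```bash
python3 go.py -4 -3 6 8
```

```text
tip target [542.5   55.09  89.27] tip cur [534.36  52.35  88.13] SLIDE(tcp) [9.04 3.39 1.27] ROT [ 0.89 -1.19 -0.21]
tip u,y,h -11.860183128706032 -6.276145190824964 7.643642662337687 lean 6.865293774461804 yaw 86.42390033202044 F [-0.19 -0.75  0.51] w 0.2366235412940754 q [ 0.16  0.71 -0.52  2.06  0.89  0.5   0.48] t 6.5833
```

Emit:
{"method": "arm_command", "body": {
  "rot": [
    [0.4,-0.4,0],
    [0.3,-0.3,0],
    [0,0,0]
  ],
  "slide": [
    [5,0.5,1.2],
    [5,0.5,1.4],
    [0,0,0]
  ],
  "gripper": [0,0,0]
}}

```text
clock: 6.83
eef_pos: [545.7, 52.9, 47.3]
tool_rot: [3.016, 0.006, 1.508]
force: [-1.5, -0.2, 3.1]
width: -0.3
```

```bash
python3 go.py -30 -3 100 10
```

```text
tip target [486.05  58.84 168.71] tip cur [540.26  52.25  90.  ] SLIDE(tcp) [-52.11   6.71  79.03] ROT [ 0.19 -2.84 -0.22]
tip u,y,h -5.670847461158565 -5.984647739620495 7.388315366850847 lean 7.181270075971241 yaw 86.42784658221412 F [-1.53 -0.21  3.13] w -0.2745087637794946 q [ 0.18  0.71 -0.53  2.05  0.88  0.5   0.5 ] t 6.8333
```

Emit:
{"method": "arm_command", "body": {
  "rot": [
    [0,0,0],
    [0,-2,0],
    [0,-3,0],
    [0,-3,0],
    [0,-3,0]
  ],
  "slide": [
    [-8,0,0],
    [-12,1,15],
    [-15,1,25],
    [-15,1,25],
    [-18,1,25]
  ],
  "gripper": [0,0,30,30,30]
}}

```text
clock: 7.25
eef_pos: [486.0, 59.1, 138.0]
tool_rot: [2.811, -0.021, 1.503]
force: [1.0, 0.6, 0.3]
width: 29.9
```

```bash
python3 go.py 0 -3 100 25; python3 snap.py top t3;  python3 - <<'E'
from h import *
z=load("t3"); cv2.imwrite("pics/t3c.png",cv2.resize(z['p'][180:330,230:370,::-1],None,fx=4,fy=4,interpolation=cv2.INTER_CUBIC))
E
```

```text
tip target [514.17  56.97 178.97] tip cur [471.95  57.92 178.58] SLIDE(tcp) [46.36 -2.05  2.04] ROT [-1.59 -5.94  0.02]
tip u,y,h -39.78268099356051 -4.852768553226582 114.06984579057672 lean 18.962483713095196 yaw 86.11574617626458 F [0.98 0.59 0.34] w 29.875987206806553 q [ 0.03  0.4  -0.36  2.34  1.16  0.25  0.11] t 7.25
7.25 [486.035  59.114 137.953] [ 2.811 -0.021  1.503] [0.979 0.586 0.338] 29.875987206806553 [ 0.028  0.401 -0.359  2.336  1.157  0.253  0.11 ] 1.6303553161526334
```

View pics/t3c.png

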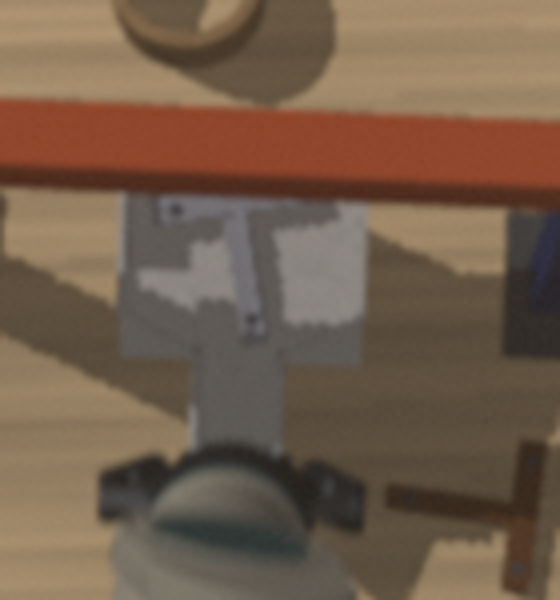

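```bash
python3 - <<'E'
from h import *
np.set_printoptions(suppress=True,precision=1)
t=load("t3"); 
g=lambda a,b,h:onfloor(t,230+(a+.5)/4-.5,180+(b+.5)/4-.5,h)
print('end',g(243,334,14),g(268,332,14),'mid',g(235,280,14),g(259,278,14),'near head',g(226,225,14),g(250,223,14),'head left/bottom',g(160,222,14))
im=cv2.resize(t['p'][220:270,260:320,::-1],None,fx=10,fy=10,interpolation=cv2.INTER_CUBIC); cv2.imwrite("pics/t3d.png",im)
E
```

```text
end [14.  -0.6] [ 15.7 -14.6] mid [44.5  5. ] [46.2 -8.5] near head [75.5 11.1] [77.2 -2.3] head left/bottom [75.7 48.1]
```

View pics/t3d.png

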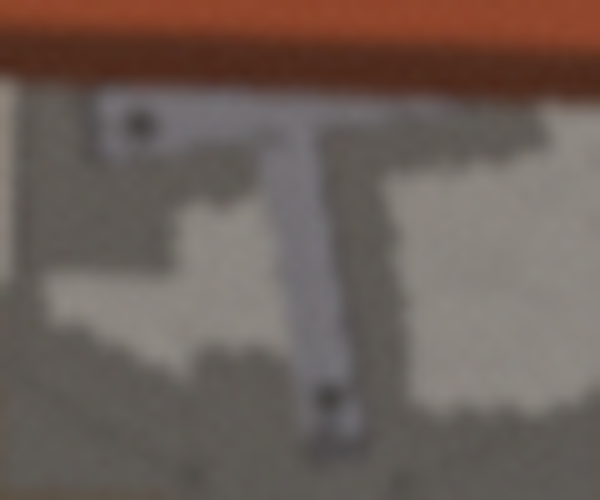

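```bash
cat > gof.py <<'E'
# floor-frame goal: u y h leanrel psi -> tip target incl. tilt; 
import sys; from h import *
from cell import telemetry
np.set_printoptions(suppress=True,precision=2)
D=np.array([-1.3,0,-43.])
u,y,h,lean,psi=map(float,sys.argv[1:6]); flat=len(sys.argv)>6
P=O+Rch()@np.array([u*c20-h*s20,y,85+u*s20+h*c20])
Rf=R.from_euler('z',YAW)*R.from_euler('y',-20,degrees=True)
Rt=Rf*R.from_euler('xyz',[180-lean,0,90+psi],degrees=True)
s=telemetry.read_state(); Rc=R.from_euler('xyz',s['tool_rot'])
cur=s['eef_pos']+Rc.apply(D)
q=Rch().T@(cur-O)-np.array([0,0,85])
print('tip u,y,h',q@np.array([c20,0,s20]),q[1],q@np.array([-s20,0,c20]),'rpy',np.degrees(s['tool_rot']),'goal rpy',Rt.as_euler('xyz',degrees=True))
print('SLIDE',P-Rt.apply(D)-s['eef_pos'],'ROT',np.degrees((Rt*Rc.inv()).as_rotvec()),'F',s['force'],'w',s['width'],'q',s['qpos'],'t',s['clock'])
E
python3 gof.py 69 2.9 60 13 11; python3 snap.py wrist w9; python3 - <<'E'
from h import *
from cell import telemetry
np.set_printoptions(suppress=True,precision=1)
s=telemetry.read_state();z=load("w9");C=cloud(z,z['d']);Rt=R.from_euler('xyz',s['tool_rot'])
T=(C-s['eef_pos'])@Rt.as_matrix()
m=(z['d']>0)&(T[...,2]>-75)&(T[...,2]<-20)&(abs(T[...,0])<40)&(abs(T[...,1])<15)
for lo,hi in((-40,-12),(-12,12),(12,40)):
    k=m&(T[...,0]>lo)&(T[...,0]<hi)
    if k.sum(): print(lo,k.sum(),np.percentile(T[k],[1,50,99],axis=0))
E
```

```text
tip u,y,h -44.09051569176815 -5.3234922252217824 118.51058145296537 rpy [160.9   -1.08  86.27] goal rpy [147.34   3.74  96.55]
SLIDE [135.55   0.28 -11.91] ROT [ -4.47 -13.7   10.55] F [-6.87 -1.28  2.04] w 29.900209148288525 q [ 0.03  0.39 -0.36  2.35  1.16  0.25  0.1 ] t 7.3
7.3 [480.537  58.967 140.682] [ 2.808 -0.019  1.506] [-6.874 -1.285  2.044] 29.900209148288525 [ 0.025  0.389 -0.36   2.348  1.162  0.252  0.102] 0.2882990639547812
-40 2068 [[-29.6 -12.4 -74.7]
 [-18.8  -8.1 -61.2]
 [-16.1   9.5 -42.4]]
12 2075 [[ 13.6 -12.4 -74.7]
 [ 16.3  -8.1 -61.4]
 [ 27.1   9.5 -42.4]]
```

View pics/w9.png

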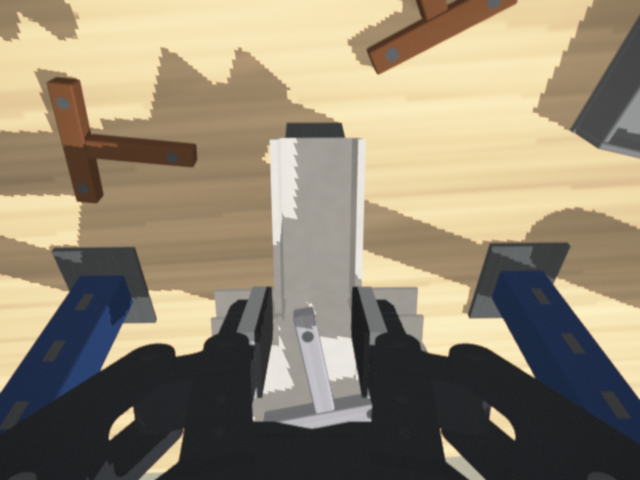

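```bash
python3 - <<'E'
from h import *
z=load("w9"); cv2.imwrite("pics/w9c.png",cv2.resize(z['p'][280:440,230:400,::-1],None,fx=4,fy=4,interpolation=cv2.INTER_CUBIC)[:600])
E
```

```text
(no output)
```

View pics/w9c.png

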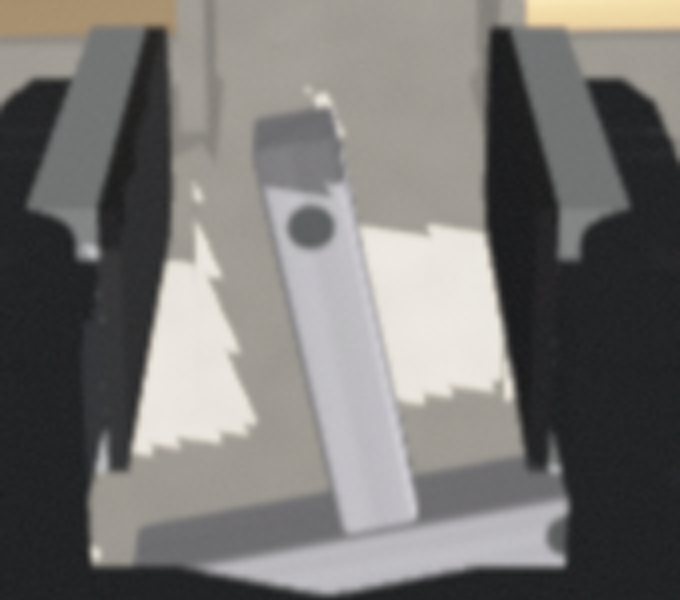

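```bash
python3 - <<'E'
from h import *
np.set_printoptions(suppress=True,precision=1)
z=load("w9"); f=lambda a,b,h:onfloor(z,230+(a+.5)/4-.5,280+(b+.5)/4-.5,h)
print('end',f(257,150,14),f(340,140,14),'bottom',f(255,121,0),f(330,110,0),'low mid',f(270,215,14),f(350,200,14),'junction',f(345,532,14),f(415,518,14))
E
```

```text
end [  9.7 -15.4] [ 8.1 -1.9] bottom [ 11.1 -16.1] [ 9.2 -3.2] low mid [ 21.4 -13.4] [18.9 -0.2] junction [82.9 -1.2] [80.2 11. ]
```

```bash
python3 gof.py 20 0 70 11 10.5
```

```text
tip u,y,h -42.41769781204624 -5.43311004247025 116.71984439409611 rpy [161.01  -0.98  86.34] goal rpy [149.31   3.57  96.08]
SLIDE [ 82.67   0.7  -18.91] ROT [ -4.29 -11.81   9.97] F [ 0.15  0.38 -0.4 ] w 30.13490126166511 q [ 0.03  0.39 -0.36  2.34  1.16  0.25  0.11] t 7.35
```

Emit:
{"method": "arm_command", "body": {
  "rot": [
    [0,0,2],
    [-1,-3,2],
    [-1,-3,2],
    [-1,-3,2],
    [-1,-3,2]
  ],
  "slide": [
    [18,0,-2],
    [18,0,-4],
    [18,0,-4],
    [16,0,-4],
    [12,0,-4]
  ],
  "gripper": [30,30,30,30,30]
}}

```text
clock: 7.77
eef_pos: [540.9, 53.9, 131.1]
tool_rot: [2.687, 0.035, 1.617]
force: [-0.4, -0.6, -0.3]
width: 30.4
```

```bash
python3 gof.py 60 1.5 45 11 10.5
```

```text
tip u,y,h 4.439027278670355 -6.401628111167559 88.57844740710392 rpy [153.93   2.    92.66] goal rpy [149.31   3.57  96.08]
SLIDE [ 70.54   3.93 -20.29] ROT [-1.21 -4.72  3.65] F [-0.45 -0.57 -0.26] w 30.44058772978088 q [ 0.05  0.47 -0.39  2.34  1.86  0.31 -0.44] t 7.7667
```

Emit:
{"method": "arm_command", "body": {
  "rot": [
    [0,-2,1.5],
    [0,-2,1],
    [-1,-1.5,1],
    [0,0,0],
    [0,0,0]
  ],
  "slide": [
    [12,1,-4],
    [12,1,-4],
    [12,1,-4],
    [12,1,-4],
    [12,1,-4]
  ],
  "gripper": [30,30,30,30,30]
}}

```text
clock: 8.18
eef_pos: [606.4, 62.0, 109.8]
tool_rot: [2.585, 0.054, 1.682]
force: [0.6, 0.1, 0.7]
width: 30.3
```

```bash
python3 gof.py 67 2.3 30 11 10.5
```

```text
tip u,y,h 53.87486218815222 4.791398461940506 45.61935873837073 rpy [148.12   3.07  96.37] goal rpy [149.31   3.57  96.08]
SLIDE [ 16.76  -4.2  -10.64] ROT [-0.63  1.13 -0.36] F [0.61 0.14 0.69] w 30.3169921114286 q [ 0.16  0.62 -0.53  2.29  2.18  0.48 -0.62] t 8.1833
```

Emit:
{"method": "arm_command", "body": {
  "rot": [
    [0,0.5,0],
    [-0.5,0.5,-0.4],
    [0,0,0]
  ],
  "slide": [
    [7,-2,-4],
    [8,-2,-6],
    [0,0,0]
  ],
  "gripper": [30,30,30]
}}

```text
clock: 8.43
eef_pos: [627.0, 58.3, 98.0]
tool_rot: [2.603, 0.057, 1.674]
force: [0.5, 0.2, 0.0]
width: 30.2
```

```bash
python3 gof.py 67 2.3 3 11 10.5; python3 snap.py wrist w10; python3 snap.py scene s3; python3 - <<'E'
from h import *
z=load("s3"); cv2.imwrite("pics/s3c.png",cv2.resize(z['p'][170:340,260:430,::-1],None,fx=3.5,fy=3.5,interpolation=cv2.INTER_CUBIC))
E
```

```text
tip u,y,h 70.06350692657615 2.8541775607579085 27.631848587463054 rpy [149.13   3.25  95.94] goal rpy [149.31   3.57  96.08]
SLIDE [  5.4   -1.09 -24.26] ROT [-0.34  0.15  0.13] F [0.55 0.18 0.02] w 30.244214107733438 q [ 0.13  0.64 -0.47  2.23  2.13  0.44 -0.56] t 8.4333
8.4333 [626.982  58.301  98.008] [2.603 0.057 1.674] [0.55  0.176 0.016] 30.244214107733438 [ 0.131  0.645 -0.473  2.23   2.134  0.435 -0.563] 0.026557380831334524
8.4833 [625.979  58.211  98.09 ] [2.603 0.057 1.675] [0.481 0.573 0.841] 30.075242434382975 [ 0.132  0.644 -0.474  2.233  2.135  0.436 -0.564] 0.04926237805148355
```

View pics/w10.png

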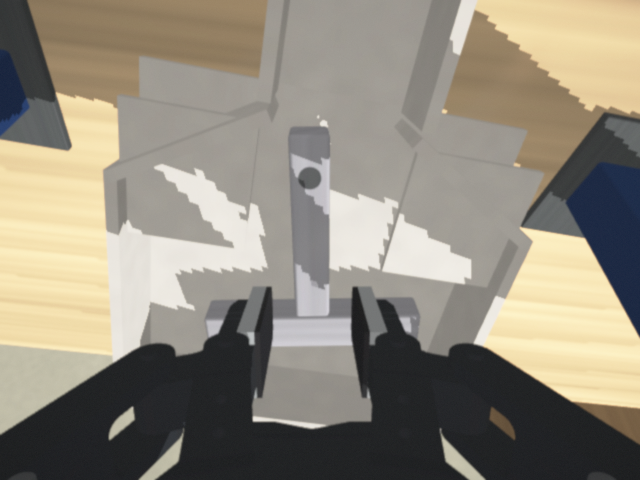

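View pics/s3c.png

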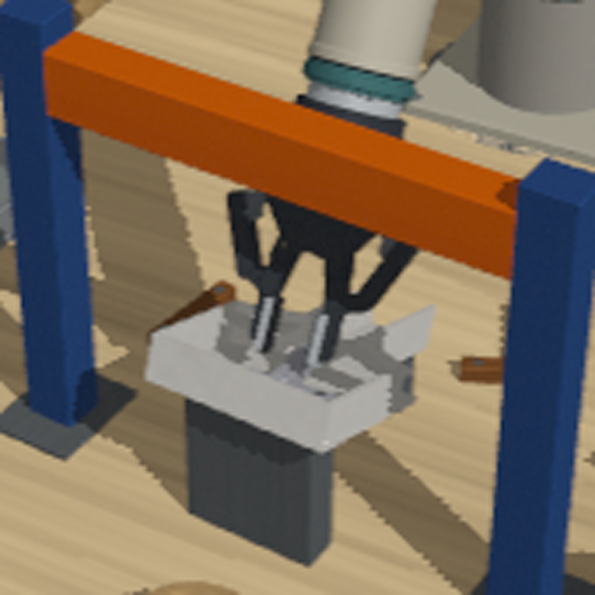

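```bash
python3 - <<'E'
from h import *
np.set_printoptions(suppress=True,precision=1)
z=load("w10"); f=lambda a,b,h=14:onfloor(z,a,b,h)
print('head',f(207,321),f(418,318),f(208,347),f(419,344))
print('stem end',f(291,136),f(328,135),'junction',f(297,316),f(329,316))
print('mouth/neck walls?',f(272,118,0),f(402,118,0))
print('endwall bottom',f(253,365,0))
E
```

```text
head [ 92.7 -37.5] [75.7 48.7] [106.8 -36.2] [89.1 53.2]
stem end [ 10.4 -15.1] [ 7.9 -3.1] junction [83.5 -1. ] [81.2 12. ]
mouth/neck walls? [  8.7 -22.8] [ 0.4 23. ]
endwall bottom [127.8 -16. ]
```

```bash
python3 gof.py 67.5 2.5 12 11 11;python3 gof.py 67.5 2.5 3 11 11
```

```text
tip u,y,h 68.16769417479794 2.798834857379221 28.504329724522844 rpy [149.19   3.25  96.  ] goal rpy [149.34   3.74  96.55]
SLIDE [  4.91  -0.75 -15.79] ROT [-0.5   0.09  0.54] F [-0.79 -0.45 -0.01] w 29.82580660274317 q [ 0.13  0.64 -0.48  2.23  2.13  0.44 -0.56] t 8.5333
tip u,y,h 68.16769417479794 2.798834857379221 28.504329724522844 rpy [149.19   3.25  96.  ] goal rpy [149.34   3.74  96.55]
SLIDE [  7.99  -0.95 -24.24] ROT [-0.5   0.09  0.54] F [-0.79 -0.45 -0.01] w 29.82580660274317 q [ 0.13  0.64 -0.48  2.23  2.13  0.44 -0.56] t 8.5333
```

Emit:
{"method": "arm_command", "body": {
  "rot": [
    [-0.5,0,0.5],
    [0,0,0],
    [0,0,0],
    [0,0,0]
  ],
  "slide": [
    [3,0,-9],
    [3,0,-9],
    [2,0,-5],
    [0,0,0]
  ],
  "gripper": [30,30,30,30]
}}

```text
clock: 8.87
eef_pos: [632.4, 59.1, 77.3]
tool_rot: [2.599, 0.068, 1.688]
force: [-5.9, -2.1, 13.2]
width: 30.1
```

```bash
python3 gof.py 67.5 2.5 3 11 11
```

```text
tip u,y,h 67.80834413122344 4.062581746924803 6.357698115953265 rpy [148.91   3.91  96.72] goal rpy [149.34   3.74  96.55]
SLIDE [ 0.47 -1.62 -3.43] ROT [ 0.11  0.44 -0.19] F [-5.94 -2.05 13.19] w 30.11066866533484 q [ 0.14  0.7  -0.5   2.23  2.19  0.49 -0.59] t 8.8667
```

Emit:
{"method": "arm_command", "body": {
  "rot": [
    [0,0,0],
    [0,0,0],
    [0,0,0],
    [0,0,0]
  ],
  "slide": [
    [-0.6,-1.5,2.2],
    [0,0,0],
    [0,0,0],
    [0,0,0]
  ],
  "gripper": [30,8,8,8]
}}

```text
clock: 9.2
eef_pos: [630.8, 57.7, 79.2]
tool_rot: [2.598, 0.068, 1.689]
force: [-1.1, 1.2, 5.0]
width: 12.2
```

Emit:
{"method": "arm_command", "body": {
  "rot": [
    [0,0,0],
    [0,0,0]
  ],
  "slide": [
    [0,0,0],
    [0,0,0]
  ],
  "gripper": [8,8]
}}

```text
clock: 9.37
eef_pos: [630.9, 57.7, 79.2]
tool_rot: [2.598, 0.068, 1.689]
force: [-2.9, -1.5, 6.2]
width: 12.1
```

```bash
python3 gof.py 67.5 2.5 3 11 11; python3 snap.py wrist w11
```

```text
tip u,y,h 67.10991835708984 2.584972283725818 8.600187033494649 rpy [148.84   3.9   96.78] goal rpy [149.34   3.74  96.55]
SLIDE [ 1.94 -0.27 -5.33] ROT [ 0.1   0.52 -0.26] F [-2.89 -1.49  6.16] w 12.054592015233697 q [ 0.15  0.7  -0.5   2.24  2.2   0.49 -0.6 ] t 9.3667
9.3667 [630.899  57.725  79.237] [2.598 0.068 1.689] [-2.894 -1.494  6.156] 12.054592015233697 [ 0.148  0.697 -0.502  2.235  2.199  0.493 -0.596] 0.010512285147392903
```

View pics/w11.png

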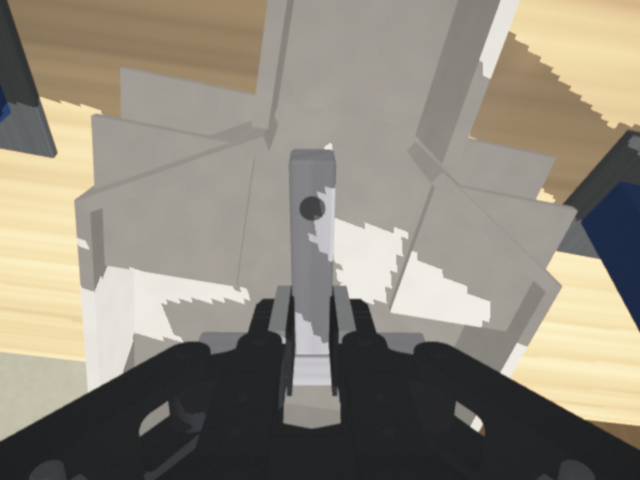

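Emit:
{"method": "arm_command", "body": {
  "rot": [
    [0,0,0],
    [0,0,0],
    [0,0,0]
  ],
  "slide": [
    [-1,0,5],
    [-2,0,6],
    [0,0,0]
  ],
  "gripper": [8,8,8]
}}

```text
clock: 9.67
eef_pos: [625.7, 57.9, 88.2]
tool_rot: [2.603, 0.066, 1.69]
force: [-0.1, -0.2, -1.1]
width: 11.9
```

```bash
python3 gof.py 67.5 2.5 60 11 11; python3 snap.py wrist w12
```

```text
tip u,y,h 65.53153272063585 2.3518004253879288 18.888475014736468 rpy [149.14   3.79  96.81] goal rpy [149.34   3.74  96.55]
SLIDE [-12.3    0.87  39.23] ROT [ 0.02  0.2  -0.27] F [-0.08 -0.24 -1.06] w 11.88065703630233 q [ 0.14  0.67 -0.49  2.24  2.17  0.47 -0.58] t 9.6667
9.6667 [625.691  57.875  88.246] [2.603 0.066 1.69 ] [-0.078 -0.24  -1.059] 11.88065703630233 [ 0.141  0.669 -0.489  2.239  2.172  0.465 -0.578] 0.02408304827945916
```

View pics/w12.png

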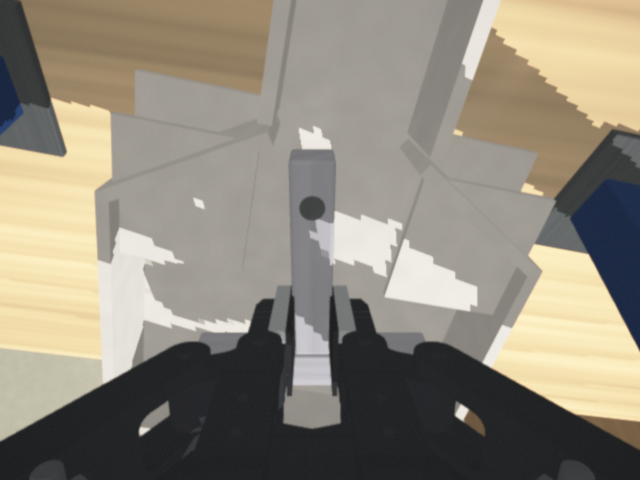

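Emit:
{"method": "arm_command", "body": {
  "rot": [
    [0,0,0],
    [0,0,0],
    [0,0,0],
    [0,0,0],
    [0,0,0]
  ],
  "slide": [
    [-5,0,8],
    [-7,0,12],
    [-8,0,13],
    [-8,0,13],
    [-8,0,13]
  ],
  "gripper": [8,8,8,8,8]
}}

```text
clock: 10.13
eef_pos: [585.2, 57.5, 145.4]
tool_rot: [2.611, 0.063, 1.689]
force: [-1.0, 0.5, -2.0]
width: 12.0
```

Emit:
{"method": "arm_command", "body": {
  "rot": [
    [0,0,0],
    [0,0,0],
    [0,0,0],
    [0,0,0],
    [0,0,0]
  ],
  "slide": [
    [-10,0,13],
    [-12,0,13],
    [-14,0,12],
    [-14,0,12],
    [-12,0,10]
  ],
  "gripper": [8,8,8,8,8]
}}

```text
clock: 10.55
eef_pos: [518.5, 58.6, 210.0]
tool_rot: [2.61, 0.062, 1.691]
force: [-0.2, -0.2, -1.6]
width: 12.6
```

```bash
python3 gof.py 0 0 130 11 11; python3 snap.py wrist w13;python3 snap.py scene s4
```

```text
tip u,y,h 6.911647006658033 -4.1415106830714 169.9460875664568 rpy [149.52   3.57  96.88] goal rpy [149.34   3.74  96.55]
SLIDE [  7.56   3.44 -39.83] ROT [-0.15 -0.2  -0.32] F [-0.18 -0.15 -1.61] w 12.63186692423649 q [ 0.07  0.27 -0.41  2.38  1.6   0.25 -0.13] t 10.55
10.55 [518.486  58.598 209.995] [2.61  0.062 1.691] [-0.182 -0.155 -1.612] 12.63186692423649 [ 0.074  0.27  -0.41   2.377  1.604  0.248 -0.125] 1.2391378556536727
10.6 [516.741  58.868 211.168] [2.609 0.063 1.692] [-3.113  0.185 -0.664] 12.451483967266329 [ 0.075  0.265 -0.413  2.38   1.599  0.248 -0.121] 0.21456173779737744
```

View pics/s4.png

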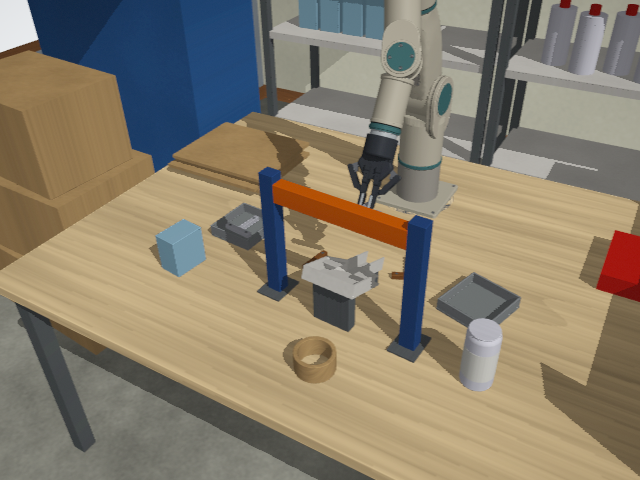

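View pics/w13.png

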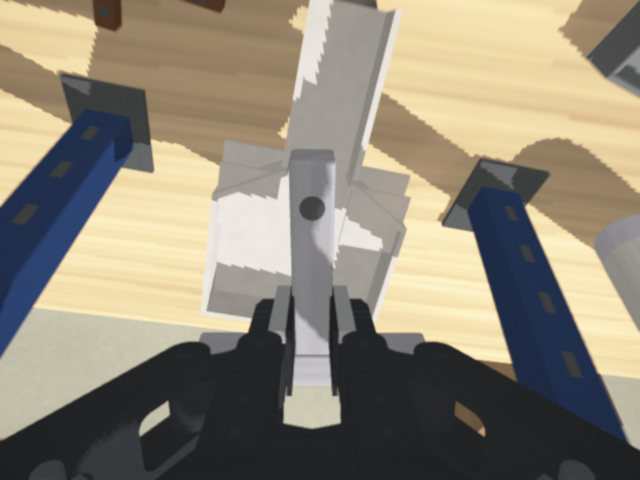

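```bash
python3 - <<'E'
from h import *
Rf=R.from_euler('z',YAW)*R.from_euler('y',-20,degrees=True)
print((Rf.inv()*R.from_euler('xyz',[148.84,3.9,96.78],degrees=True)).as_euler('xyz',degrees=True))
E
python3 go.py w 440 335.4 150 11 73.4
```

```text
[1.68485885e+02 7.22600529e-02 1.01268004e+02]
tip target [440.  335.4 150. ] tip cur [496.47  56.95 247.65] SLIDE(tcp) [ -70.07  275.74 -102.83] ROT [  5.23  19.33 -23.84]
tip u,y,h 6.896368728528793 -4.194905024237776 170.5806475423274 lean 30.566581471856296 yaw 96.86911986809699 F [ 0.46  0.71 -3.07] w 12.257362447480451 q [ 0.07  0.27 -0.41  2.38  1.61  0.25 -0.13] t 10.65
```

Emit:
{"method": "arm_command", "body": {
  "rot": [
    [0.5,2,-2],
    [0.5,2,-2.5],
    [0.5,2,-2.5],
    [0.5,2,-2.5],
    [0.5,2,-2.5]
  ],
  "slide": [
    [-4,12,0],
    [-6,20,-4],
    [-6,25,-5],
    [-6,25,-5],
    [-6,25,-5]
  ],
  "gripper": [8,8,8,8,8]
}}

```text
clock: 11.07
eef_pos: [490.6, 152.6, 190.8]
tool_rot: [2.775, 0.03, 1.476]
force: [0.5, 0.2, -2.1]
width: 12.2
```

Emit:
{"method": "arm_command", "body": {
  "rot": [
    [0.5,2,-2],
    [0.5,2,-2.5],
    [0.5,2,-2.5],
    [0,1,-2],
    [0,0,0]
  ],
  "slide": [
    [-6,25,-6],
    [-6,25,-6],
    [-6,25,-6],
    [-6,25,-6],
    [-5,22,-6]
  ],
  "gripper": [8,8,8,8,8]
}}

```text
clock: 11.48
eef_pos: [463.7, 280.5, 158.2]
tool_rot: [2.904, 0.025, 1.305]
force: [0.0, 0.3, -1.5]
width: 12.3
```

```bash
python3 go.py w 440 335.4 150 11.5 73.4
```

```text
tip target [440.  335.4 150. ] tip cur [453.82 282.96 199.97] SLIDE(tcp) [-15.07  53.66 -50.29] ROT [ 1.98  1.64 -1.42]
tip u,y,h -63.4839716937885 218.48795697686734 145.45281186880155 lean 13.62145711036203 yaw 74.79478693193717 F [ 0.01  0.32 -1.52] w 12.260567582129816 q [-0.36  0.52 -0.56  1.99  0.75  0.76 -0.11] t 11.4833
```

Emit:
{"method": "arm_command", "body": {
  "rot": [
    [0.7,0.7,-0.7],
    [0.7,0.7,-0.7],
    [0.4,0.2,0],
    [0,0,0]
  ],
  "slide": [
    [-5,18,-14],
    [-5,18,-14],
    [-4,14,-14],
    [0,0,0]
  ],
  "gripper": [8,8,8,8]
}}

```text
clock: 11.82
eef_pos: [449.6, 340.3, 111.4]
tool_rot: [2.94, -0.002, 1.284]
force: [-0.1, 0.4, -2.2]
width: 11.9
```

```bash
python3 go.py w 440 335.4 60 11.5 73.4; python3 snap.py wrist w14;python3 snap.py top t4; python3 - <<'E'
from h import *
z=load("t4"); cv2.imwrite("pics/t4c.png",cv2.resize(z['p'][260:400,90:260,::-1],None,fx=4,fy=4,interpolation=cv2.INTER_CUBIC))
E
```

```text
tip target [440.  335.4  60. ] tip cur [440.97 341.43 153.54] SLIDE(tcp) [ -1.02  -6.12 -93.54] ROT [-0.09  0.06 -0.15]
tip u,y,h -95.05318963724515 275.977401983134 107.53087730284714 lean 11.530395087158922 yaw 73.54953459021782 F [-0.08  0.44 -2.23] w 11.863467322317309 q [-0.47  0.62 -0.53  1.95  0.79  0.71 -0.25] t 11.8167
11.8167 [449.603 340.316 111.406] [ 2.94  -0.002  1.284] [-0.079  0.436 -2.235] 11.863467322317309 [-0.47   0.622 -0.526  1.955  0.789  0.713 -0.246] 0.03982532622941527
11.8667 [450.475 338.88  112.334] [ 2.939 -0.001  1.283] [ 0.167 -0.915 -1.967] 12.043924813988076 [-0.469  0.62  -0.526  1.955  0.788  0.715 -0.245] 0.04205397751480396
```

View pics/w14.png

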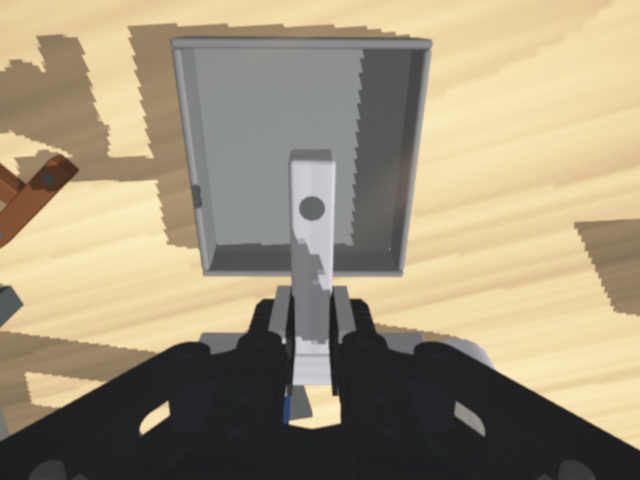

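View pics/t4c.png

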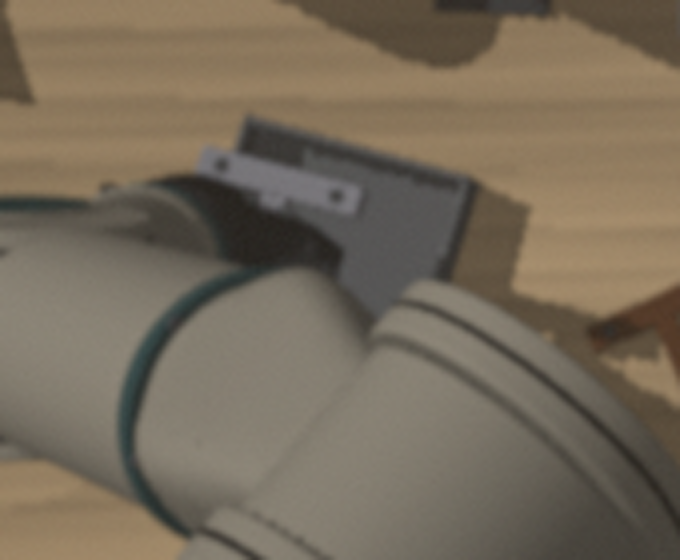

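```bash
python3 - <<'E'
from h import *
np.set_printoptions(suppress=True,precision=1)
z=load("w14"); P=[plane(z,u,v,35) for u,v in((173,40),(430,39),(403,275),(207,274))]
for p in P: print(p)
print('centre',np.mean(P,0)); A=P[3]-P[0];B=P[2]-P[1];print('x len',np.linalg.norm(A),np.linalg.norm(B),'yaw',np.degrees(np.arctan2(A[1]+B[1],A[0]+B[0])),'y len',np.linalg.norm(P[0]-P[1]),np.linalg.norm(P[2]-P[3]))
E
```

```text
[336.8 295.7  35. ]
[374.9 426.5  35. ]
[517.5 385.5  35. ]
[478.  254.7  35. ]
centre [426.8 340.6  35. ]
x len 147.01331024660527 148.37699030364027 yaw -16.11160206327191 y len 136.3180420683279 136.6483827703328
```

```bash
python3 go.py w 440.4 336 30 11.5 73.6
```

```text
tip target [440.4 336.   30. ] tip cur [442.48 338.77 155.37] SLIDE(tcp) [  -2.22   -2.72 -125.4 ] ROT [0.03 0.2  0.18]
tip u,y,h -92.8397270910072 273.4273499933961 108.68196239355204 lean 11.698031298347416 yaw 73.42074957852735 F [ 0.24  0.18 -1.75] w 12.365853180344425 q [-0.47  0.62 -0.53  1.96  0.79  0.72 -0.24] t 11.9167
```

Emit:
{"method": "arm_command", "body": {
  "rot": [
    [0,0,0],
    [0,0,0],
    [0,0,0],
    [0,0,0],
    [0,0,0]
  ],
  "slide": [
    [0,-2,-18],
    [0,-1,-25],
    [0,0,-25],
    [0,0,-18],
    [0,0,-8]
  ],
  "gripper": [8,8,8,8,8]
}}

```text
clock: 12.33
eef_pos: [459.7, 330.2, 22.4]
tool_rot: [2.924, -0.006, 1.273]
force: [0.5, -0.4, -2.5]
width: 12.3
```

```bash
python3 go.py w 440.4 336 14 11.5 73.6
```

```text
tip target [440.4 336.   14. ] tip cur [450.34 331.48  64.41] SLIDE(tcp) [-10.66   4.6  -50.57] ROT [-0.04  1.    0.69]
tip u,y,h -116.1287984595378 266.6720071678558 20.3556731647991 lean 12.449108430502804 yaw 72.91690303623277 F [ 0.52 -0.36 -2.47] w 12.305615568856986 q [-0.56  0.75 -0.36  2.02  1.01  0.52 -0.47] t 12.3333
```

Correct the drift, then descend.

Emit:
{"method": "arm_command", "body": {
  "rot": [
    [0,0.6,0.4],
    [0,0.4,0.3],
    [0,0,0],
    [0,0,0]
  ],
  "slide": [
    [-5,2.5,-10],
    [-5,2.5,-10],
    [-1.5,0.5,-10],
    [0,0,0]
  ],
  "gripper": [8,8,8,8]
}}

```text
clock: 12.67
eef_pos: [449.9, 334.2, -8.2]
tool_rot: [2.939, -0.001, 1.282]
force: [-0.2, 0.1, -1.7]
width: 12.8
```

```bash
python3 go.py w 440.4 336 14 11.5 73.6
```

```text
tip target [440.4 336.   14. ] tip cur [441.24 335.37  33.89] SLIDE(tcp) [ -0.9    0.64 -19.9 ] ROT [-0.01  0.09  0.13]
tip u,y,h -135.34464193153931 269.9557888691495 -5.129859737062672 lean 11.585013060974688 yaw 73.46932529232846 F [-0.22  0.11 -1.66] w 12.803489476364593 q [-0.6   0.8  -0.32  2.03  1.06  0.47 -0.53] t 12.6667
```

Emit:
{"method": "arm_command", "body": {
  "rot": [
    [0,0,0],
    [0,0,0],
    [0,0,0]
  ],
  "slide": [
    [-0.5,0.5,-9],
    [-0.5,0.3,-6],
    [0,0,0]
  ],
  "gripper": [8,8,8]
}}

```text
clock: 12.92
eef_pos: [450.0, 336.5, -22.0]
tool_rot: [2.938, -0.004, 1.283]
force: [0.2, 1.3, -2.2]
width: 12.2
```

```bash
python3 go.py w 440.4 336 14 11.5 73.6; python3 snap.py wrist w15
```

```text
tip target [440.4 336.   14. ] tip cur [441.26 337.6   20.11] SLIDE(tcp) [-1.02 -1.7  -6.14] ROT [-0.16  0.22  0.1 ]
tip u,y,h -140.17308180047826 272.1734888636922 -18.035663431386805 lean 11.665724368079566 yaw 73.49852935160636 F [ 0.17  1.28 -2.19] w 12.201865817037167 q [-0.62  0.82 -0.29  2.03  1.1   0.44 -0.57] t 12.9167
12.9167 [450.013 336.523 -21.997] [ 2.938 -0.004  1.283] [ 0.173  1.277 -2.189] 12.201865817037167 [-0.624  0.823 -0.291  2.029  1.102  0.442 -0.573] 0.020360087663739302
```

View pics/w15.png

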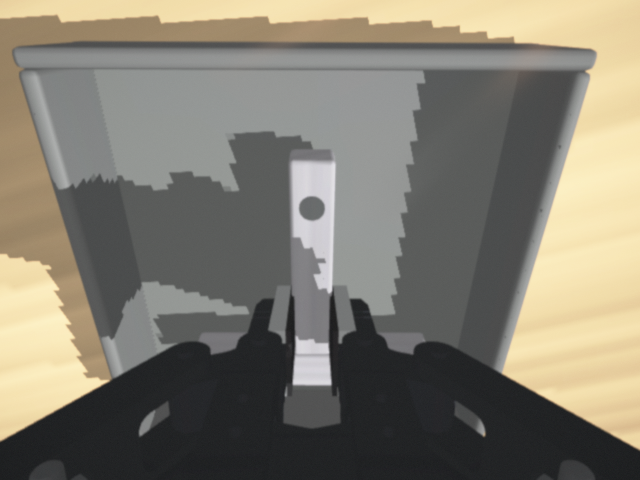

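Emit:
{"method": "arm_command", "body": {
  "rot": [
    [0,0,0],
    [0,0,0]
  ],
  "slide": [
    [-0.5,-0.5,-5],
    [0,0,0]
  ],
  "gripper": [8,8]
}}

```text
clock: 13.13
eef_pos: [450.4, 336.8, -25.7]
tool_rot: [2.937, -0.006, 1.283]
force: [-0.3, 0.7, -2.3]
width: 12.0
```

Emit:
{"method": "arm_command", "body": {
  "rot": [
    [0,0,0],
    [0,0,0]
  ],
  "slide": [
    [0,0,-3],
    [0,0,0]
  ],
  "gripper": [8,8]
}}

```text
clock: 13.3
eef_pos: [451.1, 337.2, -28.1]
tool_rot: [2.936, -0.007, 1.283]
force: [-0.6, 0.9, -2.5]
width: 11.9
```

Emit:
{"method": "arm_command", "body": {
  "rot": [
    [0,0,0],
    [0,0,0]
  ],
  "slide": [
    [0,0,-2.5],
    [0,0,0]
  ],
  "gripper": [8,8]
}}

```text
clock: 13.47
eef_pos: [451.6, 337.5, -27.9]
tool_rot: [2.933, -0.008, 1.283]
force: [0.7, 0.2, -1.9]
width: 12.2
```

Emit:
{"method": "arm_command", "body": {
  "rot": [
    [0,0,0],
    [0,0,0]
  ],
  "slide": [
    [0,0,-2],
    [0,0,0]
  ],
  "gripper": [8,8]
}}

```text
clock: 13.63
eef_pos: [452.0, 337.9, -28.2]
tool_rot: [2.93, -0.01, 1.283]
force: [-0.1, -0.4, -0.4]
width: 12.0
```

Emit:
{"method": "arm_command", "body": {
  "rot": [
    [0.2,0.4,0],
    [0,0,0]
  ],
  "slide": [
    [-0.5,-0.5,-4],
    [0,0,0]
  ],
  "gripper": [8,8]
}}

```text
clock: 13.8
eef_pos: [452.1, 338.6, -27.5]
tool_rot: [2.933, -0.014, 1.284]
force: [0.1, -0.7, -2.0]
width: 12.3
```

```bash
python3 go.py w 440.4 336 14 11.5 73.6; python3 snap.py wrist w16; python3 snap.py scene s5; python3 - <<'E'
from h import *
z=load("s5"); cv2.imwrite("pics/s5c.png",cv2.resize(z['p'][200:350,400:550,::-1],None,fx=4,fy=4,interpolation=cv2.INTER_CUBIC))
E
```

```text
tip target [440.4 336.   14. ] tip cur [443.05 339.3   14.54] SLIDE(tcp) [-3.12 -3.78 -0.63] ROT [-0.66  0.65  0.03]
tip u,y,h -140.51148401702915 273.99284919364277 -23.834798166127516 lean 11.934375522257568 yaw 73.5755587968167 F [ 0.15 -0.67 -2.  ] w 12.270814605810836 q [-0.64  0.83 -0.27  2.03  1.14  0.41 -0.61] t 13.8
13.8 [452.112 338.608 -27.503] [ 2.933 -0.014  1.284] [ 0.148 -0.666 -1.998] 12.270814605810836 [-0.64   0.831 -0.266  2.034  1.139  0.414 -0.611] 0.03718116129704883
13.85 [452.201 339.064 -27.695] [ 2.934 -0.015  1.284] [ 0.627 -0.045 -0.996] 11.930792844568925 [-0.64   0.831 -0.266  2.033  1.139  0.413 -0.611] 0.028151944905215633
```

View pics/s5c.png

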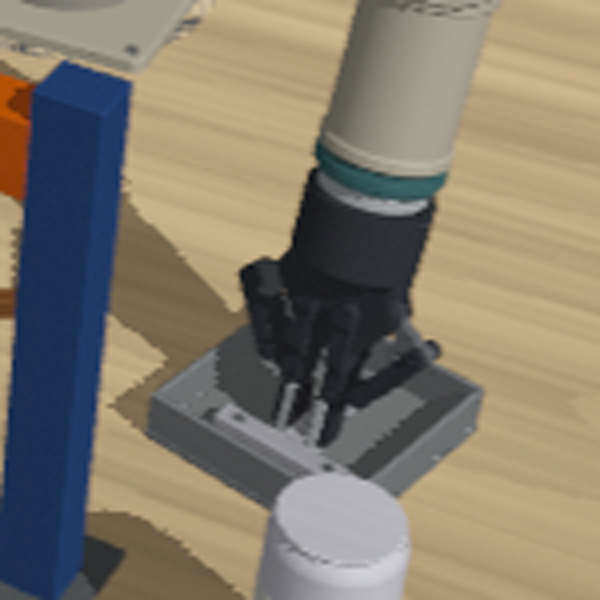

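View pics/w16.png

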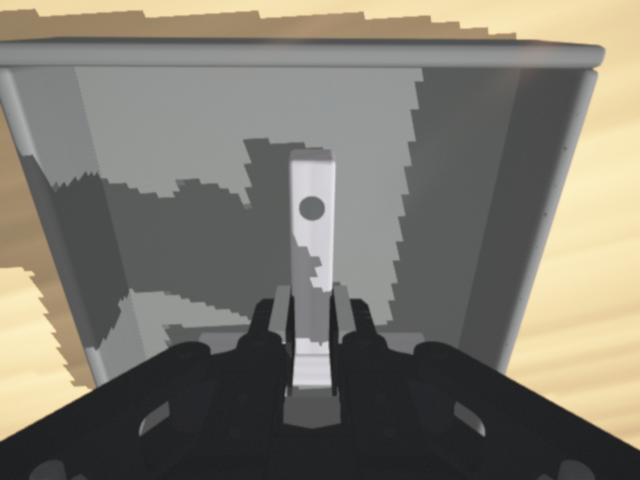

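Emit:
{"method": "arm_command", "body": {
  "rot": [
    [0,0,0]
  ],
  "slide": [
    [-2,-2,-6]
  ],
  "gripper": [8]
}}

```text
clock: 13.98
eef_pos: [452.8, 339.3, -29.6]
tool_rot: [2.928, -0.02, 1.284]
force: [-6.2, -2.4, 61.2]
width: 12.2
```

```bash
python3 go.py w 440.4 336 14 11.5 73.6
```

```text
tip target [440.4 336.   14. ] tip cur [443.48 339.81  12.35] SLIDE(tcp) [-3.84 -4.46  1.5 ] ROT [-0.89  1.03  0.01]
tip u,y,h -140.8895791809898 274.52572613458636 -26.035481980237105 lean 12.24023923255291 yaw 73.59633498501576 F [-6.22 -2.42 61.15] w 12.170042333345428 q [-0.65  0.83 -0.25  2.04  1.16  0.4  -0.64] t 13.9833
```

Emit:
{"method": "arm_command", "body": {
  "rot": [
    [0,0,0],
    [0,0,0]
  ],
  "slide": [
    [0,0,1],
    [0,0,0]
  ],
  "gripper": [8,8]
}}

```text
clock: 14.15
eef_pos: [454.4, 340.8, -26.2]
tool_rot: [2.925, -0.024, 1.285]
force: [0.2, 0.1, -2.7]
width: 12.2
```

```bash
python3 go.py w 440.4 336 14 11.5 73.6
```

```text
tip target [440.4 336.   14. ] tip cur [444.83 341.22  15.71] SLIDE(tcp) [-5.37 -6.   -1.89] ROT [-1.05  1.29 -0.04]
tip u,y,h -138.56154440463848 276.02394104356364 -23.30918359856255 lean 12.436653746957546 yaw 73.64729402301352 F [ 0.24  0.07 -2.74] w 12.223059404830364 q [-0.65  0.83 -0.25  2.04  1.16  0.4  -0.64] t 14.15
```

Emit:
{"method": "arm_command", "body": {
  "rot": [
    [-1,1.3,0],
    [0,0,0]
  ],
  "slide": [
    [-3,-3,-2.5],
    [0,0,0]
  ],
  "gripper": [8,8]
}}

```text
clock: 14.32
eef_pos: [451.1, 337.7, -29.4]
tool_rot: [2.942, 0.0, 1.286]
force: [0.4, -0.6, 0.6]
width: 11.9
```

```bash
python3 go.py w 440.4 336 13 11.5 73.6
```

```text
tip target [440.4 336.   13. ] tip cur [442.55 338.85  12.77] SLIDE(tcp) [-2.09 -2.86  0.24] ROT [-0.   -0.08 -0.06]
tip u,y,h -141.5539143662093 273.50925272668457 -25.34523122827697 lean 11.42299521932074 yaw 73.66139941247388 F [ 0.43 -0.63  0.56] w 11.872043581151528 q [-0.62  0.84 -0.29  2.02  1.11  0.44 -0.57] t 14.3167
```

Emit:
{"method": "arm_command", "body": {
  "rot": [
    [0,0,0],
    [0,0,0],
    [0,0,0],
    [0,0,0]
  ],
  "slide": [
    [0,0,0],
    [0,0,0],
    [0,0,0],
    [0,0,0]
  ],
  "gripper": [16,20,30,30]
}}

```text
clock: 14.65
eef_pos: [451.8, 337.8, -30.6]
tool_rot: [2.942, -0.001, 1.284]
force: [-1.0, 0.8, 2.5]
width: 30.2
```

```bash
python3 go.py w 440.4 336 13 11.5 73.6;python3 snap.py wrist w17
```

```text
tip target [440.4 336.   13. ] tip cur [443.22 338.9   11.52] SLIDE(tcp) [-2.78 -2.96  1.49] ROT [-0.08 -0.05  0.02]
tip u,y,h -141.35938045877663 273.6079560905951 -26.744541293110537 lean 11.424470965238356 yaw 73.57660090744308 F [-0.99  0.81  2.5 ] w 30.157030423847 q [-0.63  0.84 -0.29  2.02  1.11  0.44 -0.57] t 14.65
14.65 [451.768 337.787 -30.626] [ 2.942 -0.001  1.284] [-0.989  0.812  2.504] 30.157030423847 [-0.626  0.84  -0.285  2.02   1.109  0.436 -0.574] 0.008751244064127492
```

View pics/w17.png

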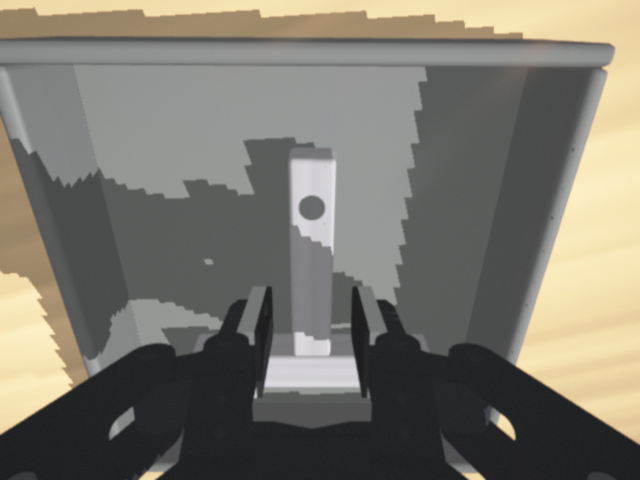

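Emit:
{"method": "arm_command", "body": {
  "rot": [
    [0,0,0],
    [0,0,0],
    [0,0,0],
    [0,0,0],
    [0,0,0]
  ],
  "slide": [
    [-1.5,0.5,8],
    [-3,0.8,15],
    [-5,1.5,25],
    [-6,1.5,30],
    [-6,1.5,30]
  ],
  "gripper": [30,30,30,30,30]
}}

```text
clock: 15.12
eef_pos: [425.6, 338.1, 75.5]
tool_rot: [2.948, 0.014, 1.284]
force: [0.6, 0.8, -0.0]
width: 30.5
```

Emit:
{"method": "arm_command", "body": {
  "rot": [
    [0,0,0],
    [0,0,0],
    [0,0,0],
    [0,0,0],
    [0,0,0]
  ],
  "slide": [
    [0,15,30],
    [0,30,20],
    [0,30,0],
    [0,30,0],
    [0,0,0]
  ],
  "gripper": [30,30,30,30,30]
}}

```text
clock: 15.53
eef_pos: [424.0, 446.2, 138.4]
tool_rot: [2.946, 0.007, 1.283]
force: [0.4, 1.0, -0.2]
width: 29.8
```

```bash
python3 snap.py wrist w18;python3 snap.py top t5; python3 snap.py scene s6; python3 - <<'E'
from h import *
z=load("t5"); cv2.imwrite("pics/t5c.png",cv2.resize(z['p'][270:390,110:230,::-1],None,fx=5,fy=5,interpolation=cv2.INTER_CUBIC))
E
```

```text
15.5333 [423.975 446.225 138.438] [2.946 0.007 1.283] [ 0.376  0.967 -0.152] 29.750596987601714 [-0.624  0.67  -0.564  1.751  0.704  0.899 -0.272] 0.0790044403945757
15.5833 [424.328 442.54  137.903] [2.945 0.011 1.281] [ 0.046 -0.253  0.357] 29.995060448313744 [-0.622  0.669 -0.563  1.755  0.705  0.9   -0.271] 0.0771891672480048
15.6333 [424.738 439.504 137.01 ] [2.944 0.015 1.28 ] [ 0.544  0.475 -0.129] 30.144240822621136 [-0.621  0.668 -0.561  1.758  0.705  0.9   -0.272] 0.05012281382080928
```

View pics/t5.png

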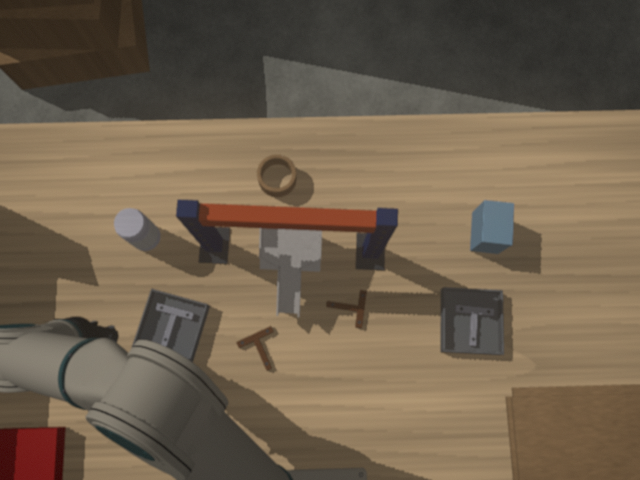

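View pics/s6.png

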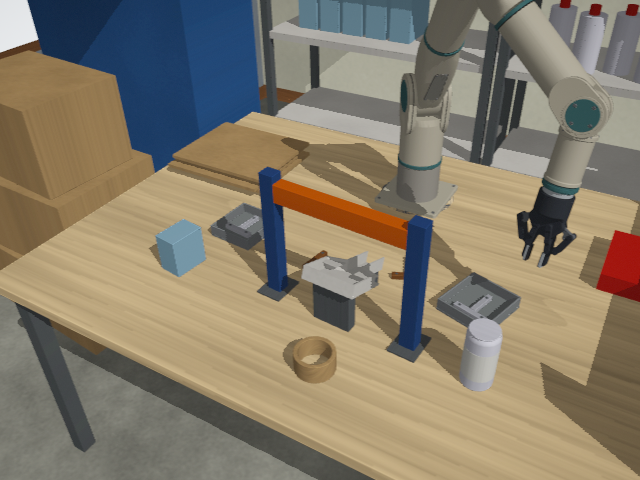

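View pics/w18.png

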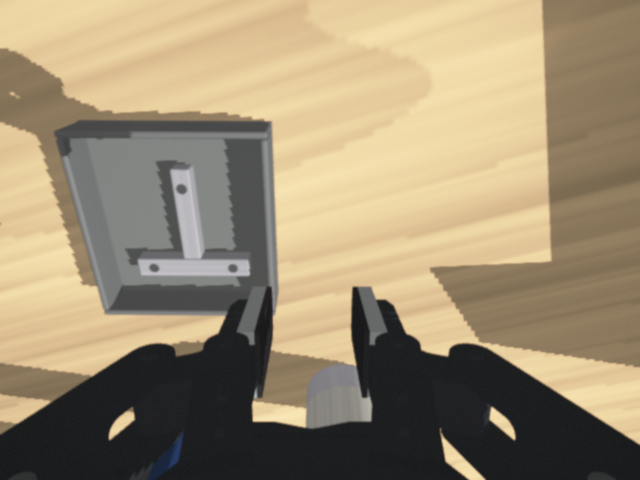

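```bash
python3 - <<'E'
from h import *
np.set_printoptions(suppress=True,precision=1)
z=load("w18");C=cloud(z,z['d'])
for u,v in((150,260),(195,265),(240,262),(195,240),(187,215),(183,180),(130,200)): print((u,v),C[v,u])
p=plane(z,192,238,12); print('stem pt',p,'dist to tray',np.hypot(*(p[:2]-[426.5,340])))
a,b=load("top0"),load("t5"); d=cv2.absdiff(a['p'],b['p']).max(2)
for nm,(x0,y0,x1,y1) in dict(packed=(438,284,506,358),can=(110,200,165,255),carton=(468,196,518,258),tape=(252,150,302,200)).items(): print(nm,'changed px',int((d[y0:y1,x0:x1]>30).sum()))
E
```

```text
(150, 260) [448.4 301.3  20.9]
(195, 265) [463.  334.   20.4]
(240, 262) [470.8 369.9  20. ]
(195, 240) [442.5 342.7  19.1]
(187, 215) [420.5 346.2  20.2]
(183, 180) [393.9 355.3  20.9]
(130, 200) [400.7 302.4   6.7]
stem pt [443.1 337.8  12. ] dist to tray 16.70275251572442
packed changed px 0
can changed px 0
carton changed px 0
tape changed px 0
```

Top face reads about 20 mm everywhere (5 + 14 expected, within calibration), flat and inside; bystanders unchanged. Handing in.

```bash
python3 -c "
from cell import ctrl
print(ctrl.finish_job())"
```

```text
the job is handed in; nothing more can be done
None
```

The bracket is in the empty tray, lying flat, the right way up and released. I handed the job in at about 15.6 s of the 53 s allowed; no verdict was reported.

I pushed the bracket up the chute by its stem end until the head centre was at about u = 90 mm. I then gripped the stem with the tool leaning back about 31 deg, lifted it out past the beam, turned it level and set it down.

**Last checks**
- **Bracket:** its top face read 19–21 mm high at six points, against 19 mm expected. The stem point was about 17 mm from the tray centre, with the whole bracket inside the walls.
- **Bystanders:** in the top view there was no pixel change around the packed bracket, can, carton or tape roll compared with the start.
- **Arm:** the gripper was well clear of everything at the end.

**What disagreed or went wrong**
- **Fingertip position:** the real tips sat about 38–43 mm short of the reported TCP. The wrist depth, the scene view and touching the floor all showed it. My first push therefore passed over the bracket without touching it; I corrected for the offset from then on.
- **Position in the chute:** the wrist and top cameras differed by about 4 mm on where the bracket lay after the push, and I went by the wrist view.
- **Grip width:** the gripper read about 12 mm on the 14 mm stem, but the hold did not slip.
- **Setting down:** one step pressed the bracket into the tray floor with a brief 61 N at the wrist, against the 120 N limit. I eased off before opening the fingers.

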